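# Refit a washed roller to the tube roller mixer

## Task

Put the washed roller back into the empty front station of the roller mixer: thread its axle through the roller where it lies in the wire cradle, up to the collar, lift and carry the roller on the axle without touching the drum itself, and press the axle down into the station's two snap bearings until both ends are home on their floors, the grip on the outer left-hand side (+y of the mixer). Work gently and by feel, with no more than about 20 N on the roller and 35 N on the bearings, and leave the other things on the bench alone.

Things in the scene. Friction and masses are not known exactly. Their poses are not given: they have to be found in the camera images.
- axle_grip (a point): Centre of the axle's black square grip, 20 x 20 mm, 36 mm long. The axle: a loose hollow steel rod 12 mm thick, 192 mm long, 0.07 to 0.11 kg, lying level, axis 10 mm above the bench. y runs along the axle towards the grip end, z up as it lies. From here towards the tip: grip to 18 mm, bare rod, collar 20 mm in diameter from 44 to 48 mm, bare rod to the tip at 174 mm.
- axle_tip (a point): Centre of the bare end face of the axle, slightly chamfered, 174 mm from axle_grip. Axes as axle_grip.
- axle_near (a point): Point on the axle's axis that belongs in the near bearing, on the bare rod between grip and collar, 31 mm from axle_grip. Axes as axle_grip.
- axle_seat (a point): Point on the axle's axis, 88 mm from axle_grip, where the roller's middle lies when the roller is against the collar. Axes as axle_grip.
- axle_far (a point): Point on the axle's axis that belongs in the far bearing, 148 mm from axle_grip; beyond it 26 mm of bare rod stick out. Axes as axle_grip.
- roller_center (a point): Centre of the washed grey roller: a ribbed drum 80 mm long, 41 mm in diameter, 0.055 to 0.09 kg, with a 14 mm round bore right through along the point's y axis. It lies level in the wire cradle, axis 41 mm above the bench; both ends are alike.
- cradle: Wire drying cradle, fixed; origin on the bench under its middle, y along the roller; 75 mm (x) x 100 mm (y). Two rails along y carry the roller; a cross wire just beyond each end of the roller (2 mm of play) keeps it from sliding out endways. All wires end below 28 mm, clear of the bore.
- mixer: Tube roller mixer, fixed; x from -80 to +120 mm, y +-69 mm, y along the rollers, origin underneath. Rollers stand at x = 0 and 50 mm (tops up to 117 mm high, their axle ends out to y = +-78 mm); drive housing at x = 82 to 120 mm, 118 mm high, with controls up to 131 mm. The front station, x = -50 mm, is empty. Side cheeks at y = +-58.5 mm, 68 mm high.
- mixer_near (a point): Where the axle's axis lies when home in the near bearing (x -50, y +58.5 mm on the mixer; the grip belongs outside it, further +y) with the bearing at its lowest, 90 mm above the bench. Each bearing rides on a rocking cam stopped anywhere, each for itself: it may stand 0 to 12 mm higher than its point says, unmeasured, so the depth must be felt. Axes as mixer.
- mixer_far (a point): The same for the far bearing (y -58.5 mm), for the bare tip side. Each bearing is a white snap clip, 9 mm long (y): a flat floor between two sprung jaws with an 8 mm gap, flared above (28 mm wide mouth). Laid on the jaws the axle stands about 11.5 mm above home; pressed down with about 5 to 15 N at the clip it snaps past them to the floor.
- cup_a: Bystander: sample cup with a white screw lid, 62 mm wide, 66 mm high; origin in the middle of its underside.
- cup_b: Bystander: sample cup with a white screw lid, 62 mm wide, 66 mm high; origin in the middle of its underside.
- petri: Bystander: petri dish, 91 mm wide, 15 mm high; origin in the middle of its underside.
- timer: Bystander: bench timer, 62 x 66 x 20 mm; origin in the middle of its underside.
- marker: Bystander: marker pen, 130 mm long, 13 mm thick, lying along its y axis; origin in the middle of its underside.
- bottle: Bystander: small reagent bottle, 46 mm wide, 96 mm high; origin in the middle of its underside.
- axle: The axle as a whole: origin on its underside as it lies, 78 mm from axle_grip towards the tip; y along the axle towards the grip.
- roller: The roller as a whole; its origin is roller_center.
There are look-alikes about, which are no part of the job. Leave any purple look-alike of the cradle alone.

How it is judged:
By the outcome, as a careful person would: the job done as asked, in the order asked, and still so for the second after the job is handed in, with the robot touching nothing.
It also fails if it takes over 67 s, if anything falls off the work surface, if the arm or the gripper's body presses on something with over 40 N, if the wrist force passes 120 N, or if a joint passes its speed limit or range.

## Robot

A 6-joint arm with a two-finger parallel gripper is mounted at the origin on a cart in front of the work surface, level with it; the furniture and walls round the work are solid. World frame = base frame: x ahead of the robot, y to its left, z up, the work surface at z = 0. Lengths are in m, angles in rad, forces in N, time in s.
With the tool pointing down it reaches from about 0.35 to 0.725 m from the base axis. Payload 6 kg.
Tool frame: the origin (TCP) lies at the very end of the fingers, on their centre line; the grasp point (between the pads) lies 19 mm behind it; z points along the fingers, y is the line along which they close (so a half turn about z gives the same grasp; the last joint's range is limited). The gripper opens to 85 mm and grips with 20 to 120 N. Pads are 22 mm wide; open, the fingers measure 114 mm over their backs; the gripper's body (76 mm by 85 mm) begins 54 mm behind the grasp point. The pads swing forward as they close: fully open they stand 13 mm farther back than shut.
Start: joints at [1.546, 0.04, 0.085, 0, -1.615, -0.334], TCP at [0.211, 0.562, 0.231] pointing down, gripper open.
Joint ranges: [-2.56, 2.56], [-1.29, 2.01], [-1.08, 1.49], [-3.29, 1.98], [-2.81, -0.18], [-2.99, 2.99]. Speed limits (rad/s): [2.57, 2.57, 3.01, 3.14, 3.14, 3.14].

## Interface

Orientations are given as a unit quaternion [x, y, z, w].
In Python, from plant import sensors, vision, job gives the robot as it stands.
- The arm moves only by the tool move_arm, never from a script. Its argument "plan" is a list of rows, each an object with "xyz": the shift along the tool's x, y, z in cm, a list of three; "rot": the turn, a rotation vector about the tool's x, y, z in rad, a list of three; "hand": the closure, from -1 (fully open) to 1 (shut), so that 0 is half open. In form: [{"xyz": [tx, ty, tz], "rot": [rx, ry, rz], "hand": hand}, ...]. A call has 1 to 20 rows; each row is the pose to reach, as a shift and turn from the pose commanded when the call began, along the tool's axes at that moment; what a row does not reach only later rows make up. A row lasts 1/10 s, in which the tool goes at most 50 mm and 8.59 degrees, less where a joint would pass 70% of its speed; a pose out of reach is approached as far as the arm can. A call with a gripper value outside its range is refused whole. The fingers move at their own pace and stop on an object; the grip force is fixed at half the most. Time passes only in rows, so rows that repeat a pose let the fingers close. It gives the time, the measured TCP pose, the force, the opening and the grip force at its end, in the units of the state.
- sensors.sense(): the state, without advancing time (a new reading comes with each control period).
- vision.grab_frame(name): name is "side" or "top" or "wrist"; returns the picture (384x512x3 uint8, blue, green, red); there is no depth.
- vision.camera_params(name): a dict with "fx", "fy", "cx", "cy" (pixels), "k1" (the pictures are not rectified: a ray, as slopes to the right and down, at radius r is drawn at 1 + k1 r^2 times it, then the intrinsics apply), "rvec" (rotation vector, rad) and "tvec" (3), from world to camera coordinates, as OpenCV has them. Camera axes: x right, y down, z forward; pixel columns grow to the right and rows downward; lengths in m; the calibration is good to about 2 mm. A picture is of the moment at which its call begins: read the wrist's pose just before it. camera_params takes no time and is no camera call; for the wrist camera it gives the pose at the moment of the call.
- job.close_job(): hands the job in; it is judged then, once.
Trained networks look in the newest picture that a camera, given by its name, has taken for a name from the list of things; names that differ only in an ending like _2 or _b are one class to them, and where a whole thing is asked for, a point or a joint stands for the part that bears it (a point fixed in the world has none). Each returns a list of dicts, best first, with "score" (0 to 1); they miss things now and then, are a little off and sometimes report something else, mostly with a low value. They report only what shows in the picture. A call takes as long as a camera call. They do not tell look-alikes from the thing itself.
- vision.silhouettes(camera, query): "pixels" (384x512 bool, what is visible of it) and "pixel" ([column, row] in pixels, amid what is visible of it).
- vision.landmark_of(camera, query): "pixel" ([column, row] in pixels: a listed point, or the origin of a listed thing).
The state is a dict: "t": time; "q": joint angles; "qd": joint speeds; "effort": joint torques, N m; "tool_pos": TCP position; "tool_rot": TCP orientation; "contact_force": force on the tool from outside, world axes, zero at the start; "wrist_torque": the same for the moment, N m; "finger_gap": finger opening in m; "finger_force": force on a finger pad.
Only numpy, scipy, OpenCV 4.12 (cv2) and the standard library are available. Lean on these libraries where they do the work, as an engineer would, in place of code of your own. Each camera call takes 0.05 s, during which the arm holds its last target. There are 200 camera calls.

## Working session

There is one attempt and no reset: what is moved stays moved. The work goes in short steps, Python scripts to look and compute and a tool call to move; the robot and the scene stay as the last step left them, time stands still between calls to the robot, and variables do not carry over. Pictures are saved under pics/ and viewed, at most 10 in all, crops included, and the job is handed in when it is done.

Besides the shell and the picture viewer there is one more tool, called after "Call:" as name(argument=value, ...) on one line, values as JSON. move_arm: Moves the arm, as the interface text tells. Its arguments: {"type":"object","properties":{"plan":{"type":"array","items":{"type":"object","properties":{"xyz":{"type":"array","items":{"type":"number"}},"rot":{"type":"array","items":{"type":"number"}},"hand":{"type":"number"}}}}},"required":["plan"]}

```bash
ls; mkdir -p pics; cat > h.py <<'E'
import numpy as np, cv2
from plant import sensors, vision, job
from scipy.spatial.transform import Rotation as R
def ray(name, px, P=None):
    p=P or vision.camera_params(name)
    xd=np.array([(px[0]-p['cx'])/p['fx'],(px[1]-p['cy'])/p['fy']]); x=xd.copy()
    for _ in range(20): x=xd/(1+p['k1']*(x@x))
    Rm=R.from_rotvec(np.ravel(p['rvec'])).as_matrix(); t=np.ravel(p['tvec'])
    return -Rm.T@t, Rm.T@np.array([x[0],x[1],1.0])
def atz(name,px,z,P=None):
    o,d=ray(name,px,P); return o+d*(z-o[2])/d[2]
def proj(name,X,P=None):
    p=P or vision.camera_params(name)
    Rm=R.from_rotvec(np.ravel(p['rvec'])).as_matrix(); c=Rm@np.asarray(X)+np.ravel(p['tvec'])
    x=c[:2]/c[2]; x=x*(1+p['k1']*(x@x)); return np.array([x[0]*p['fx']+p['cx'],x[1]*p['fy']+p['cy']])
E
python3 - <<'E'
from h import *
s=sensors.sense(); print({k:np.round(v,3).tolist() for k,v in s.items()})
for n in ("top","side"):
    cv2.imwrite(f"pics/{n}0.png",vision.grab_frame(n))
    P=vision.camera_params(n); print(n,ray(n,(256,192),P))
    for q,z in (("axle_grip",.01),("axle_tip",.01),("axle_seat",.01),("roller_center",.041),("cradle",0),("mixer",0),("mixer_near",.09),("mixer_far",.09),("bottle",0)):
        for d in vision.landmark_of(n,q)[:3]: print(q,round(d['score'],2),np.round(d['pixel'],1),np.round(atz(n,d['pixel'],z,P),4))
print(sensors.sense()['t'])
E
```

```text
pics
{'t': 0.0, 'q': [1.546, 0.041, 0.084, -0.0, -1.616, -0.334], 'qd': [-0.0, 0.002, 0.001, 0.0, 0.001, -0.001], 'effort': [0.001, -36.82, 34.742, 6.932, -0.005, -0.0], 'tool_pos': [0.21, 0.562, 0.23], 'tool_rot': [0.984, -0.178, -0.0, 0.001], 'contact_force': [0.404, -0.91, 0.438], 'wrist_torque': [-0.014, 0.018, -0.015], 'finger_force': 0.0, 'finger_gap': 0.085}
top (array([ 0.35677419, -0.00743646,  0.96281489]), array([ 0.2152128 , -0.00167365, -0.97659791]))
axle_grip 0.56 [175.3 247.5] [0.4166 0.2067 0.01  ]
axle_tip 0.83 [236.4 257.1] [0.391  0.0437 0.01  ]
axle_seat 0.61 [204.9 254.3] [0.3986 0.1272 0.01  ]
roller_center 0.92 [209.7 194.6] [0.5536 0.1139 0.041 ]
roller_center 0.17 [372.7 259.8] [ 0.3803 -0.3069  0.041 ]
cradle 0.98 [146.1 141.8] [0.7191 0.3073 0.    ]
cradle 0.85 [212.4 198.3] [0.5518 0.1115 0.    ]
mixer 0.77 [322.4 188.4] [ 0.5781 -0.1938  0.    ]
mixer_near 0.88 [308.2 204.4] [ 0.5167 -0.139   0.09  ]
mixer_far 0.64 [347.6 194.1] [ 0.5424 -0.2394  0.09  ]
bottle 0.65 [215.3 201.1] [0.5439 0.1034 0.    ]
bottle 0.59 [192.8 140.3] [0.7223 0.1718 0.    ]
bot
[... 234 characters left out ...]
7 0.0199 0.01  ]
axle_tip 0.5 [302.2 246.1] [0.4099 0.1472 0.01  ]
axle_seat 0.71 [304.8 238.1] [0.4036 0.1181 0.01  ]
roller_center 0.59 [310.4 190.9] [ 0.3908 -0.0401  0.041 ]
roller_center 0.56 [246.3 223.8] [0.5505 0.1147 0.041 ]
cradle 0.63 [308.1 214.9] [0.3941 0.0145 0.    ]
cradle 0.62 [244.7 233.7] [0.556  0.1068 0.    ]
cradle 0.58 [159.2 287.3] [0.7241 0.3017 0.    ]
mixer 0.94 [247.2 170.5] [ 0.5837 -0.1848  0.    ]
mixer_near 0.95 [263.9 156.1] [ 0.5277 -0.1298  0.09  ]
mixer_near 0.74 [247.8 168.8] [ 0.5664 -0.0586  0.09  ]
mixer_far 0.97 [263.4 136. ] [ 0.5392 -0.2499  0.09  ]
bottle 0.82 [172.1 248.4] [0.7277 0.1789 0.    ]
bottle 0.39 [247.3 235.6] [0.5486 0.1132 0.    ]
1.0
```

```bash
python3 -c "
import cv2
a=cv2.imread('pics/top0.png');b=cv2.imread('pics/side0.png')
cv2.imwrite('pics/t1.png',cv2.resize(a[100:325,120:420],(800,600),interpolation=cv2.INTER_CUBIC))
cv2.imwrite('pics/s1.png',cv2.resize(b[100:325,120:420],(800,600),interpolation=cv2.INTER_CUBIC))"
```

```text
(no output)
```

View pics/t1.png

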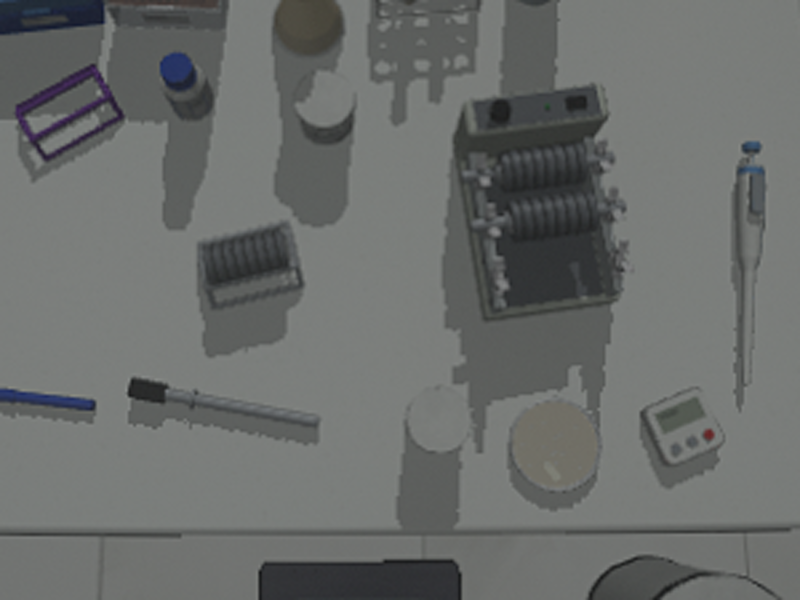

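View pics/s1.png

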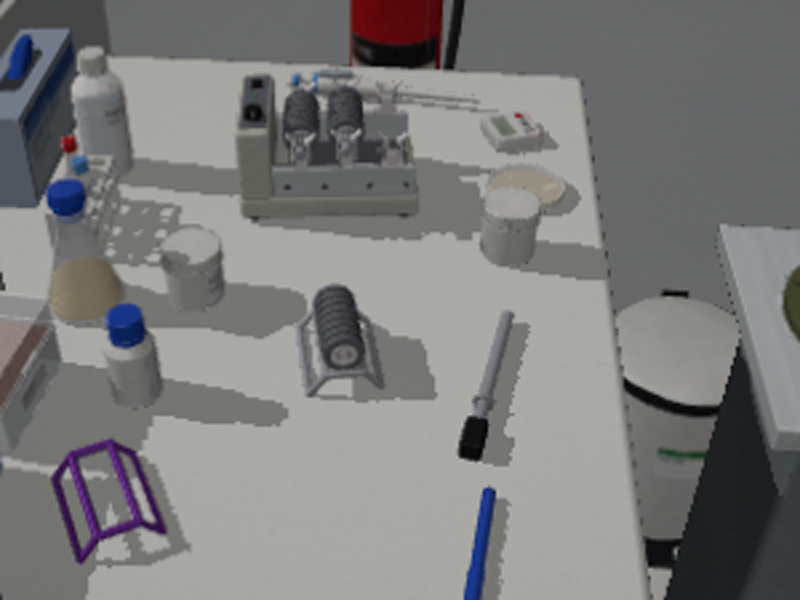

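The pictures show the axle at (128–320, 380–425) in the top crop, grip to the left (+y). The washed roller lies in the grey cradle at (250, 265), and the purple look-alike is at upper left. The mixer's empty front station is at about (500–620, 265–290).

```bash
cat >> h.py <<'E'
def tool():
    s=sensors.sense(); return np.array(s['tool_pos']),R.from_quat(s['tool_rot'])
def goal(pos,tipdir,pitch=0.0):
    """shift (cm) and turn for TCP at pos, tool x along horizontal tipdir angle (rad), tool z down; pitch>0 turns tip end up"""
    p,r=tool()
    x=np.array([np.cos(tipdir)*np.cos(pitch),np.sin(tipdir)*np.cos(pitch),np.sin(pitch)])
    y=np.cross([0,0,-1],x); y/=np.linalg.norm(y); z=np.cross(x,y)
    Rt=R.from_matrix(np.column_stack([x,y,z]))
    print("xyz cm",np.round(100*r.inv().apply(np.asarray(pos)-p),2),"rot",np.round((r.inv()*Rt).as_rotvec(),3))
E
python3 - <<'E'
from h import *
p,r=tool(); o,d=ray("wrist",(256,192)); print("cam in tool",r.inv().apply(o-p),r.inv().apply(d),vision.camera_params("wrist"))
a=np.arctan2(-.17,-.025)
goal([.408,.15,.20],a)
# refine directions by silhouettes
for n in("top",):
    vision.grab_frame(n)
    for q,z in(("axle",.01),("roller",.055)):
        for dd in vision.silhouettes(n,q)[:2]:
            ys,xs=np.nonzero(dd['pixels']); 
            W=np.array([atz(n,(x,y),z)[:2] for x,y in list(zip(xs,ys))[::2]])
            c=W.mean(0);u,s,vt=np.linalg.svd(W-c); t=(W-c)@vt[0]; print(q,dd['score'],len(xs),c,vt[0],np.ptp(t))
E
```

```text
cam in tool [ 0.0707447  -0.0003421  -0.14349445] [-0.27684223 -0.00368046  0.96091402] {'fx': 290.67142134407493, 'fy': 290.67142134407493, 'cx': 256.960289289901, 'cy': 191.97444820752594, 'k1': -0.07298654272421969, 'rvec': array([-1.68700888,  2.43534597,  0.34390041]), 'tvec': array([ 0.60046674, -0.03595131,  0.37951007])}
xyz cm [32.94 31.63  3.13] rot [ 0.    -0.     1.358]
axle 0.56 404 [0.40784426 0.13713603] [0.18023874 0.98362289] 0.1877214516052535
roller 0.95 450 [0.54782054 0.10289827] [-0.20411856  0.97894617] 0.08180597795854022
roller 0.71 142 [0.41109383 0.31821449] [0.10551892 0.9944173 ] 0.1179535920191228
```

Call:
move_arm(plan=[{"xyz":[32.9,31.6,3.1],"rot":[0,0,1.34],"hand":-1},{"xyz":[32.9,31.6,3.1],"rot":[0,0,1.34],"hand":-1},{"xyz":[32.9,31.6,3.1],"rot":[0,0,1.34],"hand":-1},{"xyz":[32.9,31.6,3.1],"rot":[0,0,1.34],"hand":-1},{"xyz":[32.9,31.6,3.1],"rot":[0,0,1.34],"hand":-1},{"xyz":[32.9,31.6,3.1],"rot":[0,0,1.34],"hand":-1},{"xyz":[32.9,31.6,3.1],"rot":[0,0,1.34],"hand":-1},{"xyz":[32.9,31.6,3.1],"rot":[0,0,1.34],"hand":-1},{"xyz":[32.9,31.6,3.1],"rot":[0,0,1.34],"hand":-1},{"xyz":[32.9,31.6,3.1],"rot":[0,0,1.34],"hand":-1},{"xyz":[32.9,31.6,3.1],"rot":[0,0,1.34],"hand":-1},{"xyz":[32.9,31.6,3.1],"rot":[0,0,1.34],"hand":-1},{"xyz":[32.9,31.6,3.1],"rot":[0,0,1.34],"hand":-1},{"xyz":[32.9,31.6,3.1],"rot":[0,0,1.34],"hand":-1},{"xyz":[32.9,31.6,3.1],"rot":[0,0,1.34],"hand":-1}])

```text
t: 2.65
tool_pos: [0.4075, 0.1512, 0.2003]
tool_rot: [-0.661, 0.75, -0.0, -0.0]
contact_force: [-0.3, 0.1, -0.8]
finger_gap: 0.0854
finger_force: 0.0
```

```bash
python3 - <<'E'
from h import *
P=vision.camera_params("wrist"); im=vision.grab_frame("wrist"); cv2.imwrite("pics/w1.png",im)
for q in("axle_grip","axle_near","axle_seat","axle_tip"):
    for d in vision.landmark_of("wrist",q)[:2]: print(q,round(d['score'],2),np.round(d['pixel'],1),np.round(atz("wrist",d['pixel'],.01,P),4))
for dd in vision.silhouettes("wrist","axle")[:1]:
    ys,xs=np.nonzero(dd['pixels'])
    W=np.array([atz("wrist",(x,y),.01,P)[:2] for x,y in list(zip(xs,ys))[::6]])
    c=W.mean(0);u,s,vt=np.linalg.svd(W-c,full_matrices=False); t=(W-c)@vt[0]; print(c,vt[0],t.min(),t.max())
E
```

```text
axle_grip 0.79 [252.4 214.6] [0.4206 0.2052 0.01  ]
axle_near 0.69 [249.6 194.5] [0.4206 0.1793 0.01  ]
axle_seat 0.7 [257.3 142.8] [0.4037 0.1193 0.01  ]
axle_tip 0.72 [261.2  62.7] [0.3888 0.0345 0.01  ]
[0.41000544 0.13509579] [0.18122732 0.98344123] -0.10217598660430695 0.09441344375914978
```

View pics/w1.png

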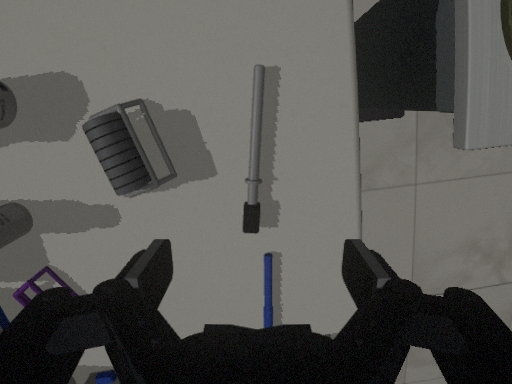

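```bash
python3 - <<'E'
from h import *
goal([.4217,.207,.0045],np.arctan2(-.983,-.182))
E
```

```text
xyz cm [-5.78 -0.67 19.58] rot [-0.    -0.     0.055]
```

Call:
move_arm(plan=[{"xyz":[-5.8,-0.7,5],"rot":[0,0,0.055],"hand":-0.4},{"xyz":[-5.8,-0.7,10],"rot":[0,0,0.055],"hand":-0.4},{"xyz":[-5.8,-0.7,14],"rot":[0,0,0.055],"hand":-0.4},{"xyz":[-5.8,-0.7,17],"rot":[0,0,0.055],"hand":-0.4},{"xyz":[-5.8,-0.7,18.5],"rot":[0,0,0.055],"hand":-0.4},{"xyz":[-5.8,-0.7,19.4],"rot":[0,0,0.055],"hand":-0.4},{"xyz":[-5.8,-0.7,19.6],"rot":[0,0,0.055],"hand":-0.4},{"xyz":[-5.8,-0.7,19.6],"rot":[0,0,0.055],"hand":-0.4}])

```text
t: 3.75
tool_pos: [0.4227, 0.2074, 0.0053]
tool_rot: [-0.64, 0.769, -0.0, 0.001]
contact_force: [-0.3, 0.1, -0.3]
finger_gap: 0.0599
finger_force: 0.0
```

Call:
move_arm(plan=[{"xyz":[0,0,0],"rot":[0,0,0],"hand":0.3},{"xyz":[0,0,0],"rot":[0,0,0],"hand":1},{"xyz":[0,0,0],"rot":[0,0,0],"hand":1},{"xyz":[0,0,0],"rot":[0,0,0],"hand":1},{"xyz":[0,0,0],"rot":[0,0,0],"hand":1},{"xyz":[0,0,0],"rot":[0,0,0],"hand":1}])

```text
t: 4.35
tool_pos: [0.4227, 0.2074, 0.0054]
tool_rot: [-0.64, 0.769, -0.0, 0.001]
contact_force: [-0.9, 0.1, 5.2]
finger_gap: 0.0183
finger_force: 61.3
```

```bash
python3 - <<'E'
from h import *
goal([.477,.18,.125],np.arctan2(-.979,.204))
E
```

```text
xyz cm [  1.7   -5.86 -11.96] rot [-0.002  0.001 -0.388]
```

Call:
move_arm(plan=[{"xyz":[0,0,-0.5],"rot":[0,0,0],"hand":1},{"xyz":[0,0,-2],"rot":[0,0,0],"hand":1},{"xyz":[0,0,-5],"rot":[0,0,0],"hand":1},{"xyz":[0,0,-9],"rot":[0,0,0],"hand":1},{"xyz":[0.5,-2,-12],"rot":[-0.002,0.001,-0.12],"hand":1},{"xyz":[1,-4,-12],"rot":[-0.002,0.001,-0.24],"hand":1},{"xyz":[1.7,-5.9,-12],"rot":[-0.002,0.001,-0.388],"hand":1},{"xyz":[1.7,-5.9,-12],"rot":[-0.002,0.001,-0.388],"hand":1},{"xyz":[1.7,-5.9,-12],"rot":[-0.002,0.001,-0.388],"hand":1},{"xyz":[1.7,-5.9,-12],"rot":[-0.002,0.001,-0.388],"hand":1}])

```text
t: 5.35
tool_pos: [0.4764, 0.1797, 0.1239]
tool_rot: [0.775, -0.632, -0.001, 0.001]
contact_force: [0.6, 0.4, -1.5]
finger_gap: 0.0184
finger_force: 60.5
```

```bash
cat > look.py <<'E'
from h import *
import sys
p,r=tool(); P=vision.camera_params("wrist"); im=vision.grab_frame("wrist"); cv2.imwrite(sys.argv[1],im)
s=sensors.sense(); print(p,r.as_quat(),np.round(s['contact_force'],2),np.round(s['wrist_torque'],3))
za=p[2]+.0046
tl=lambda w:r.inv().apply(w-p)
for q,z in(("axle_grip",za),("axle_near",za),("axle_seat",za),("axle_far",za),("axle_tip",za),("roller_center",.041),("cradle",0)):
    for d in vision.landmark_of("wrist",q)[:2]:
        w=atz("wrist",d['pixel'],z,P); print(q,round(d['score'],2),np.round(d['pixel'],1),np.round(w,4),"tool",np.round(tl(w),4))
for q,z in(("roller",.045),("axle",za),("cradle",.02)):
  for dd in vision.silhouettes("wrist",q)[:1]:
    m=dd['pixels'].astype(np.uint8)
    ys,xs=np.nonzero(m)
    W=np.array([atz("wrist",(x,y),z,P)[:2] for x,y in list(zip(xs,ys))[::6]])
    (c,wh,an)=cv2.minAreaRect((W*1000).astype(np.float32))
    m0=W.mean(0);u,sv,vt=np.linalg.svd(W-m0,full_matrices=False); print(q,dd['score'],"mean",m0,"pca",vt[0],np.degrees(np.arctan2(vt[0][1],vt[0][0]))%180,"rect",np.round(c,1),np.round(wh,1),an)
E
python3 look.py pics/w2.png
```

```text
[0.47642084 0.17968109 0.12393042] [ 7.75195275e-01 -6.31719773e-01 -6.28277310e-04  1.42108486e-03] [-0.37 -0.24 -0.03] [0.054 0.031 0.009]
axle_grip 0.8 [257.9 246.5] [0.4765 0.1794 0.1285] tool [ 0.0003 -0.     -0.0046]
axle_near 0.69 [257.2 189.8] [0.4831 0.149  0.1285] tool [ 0.0314 -0.0004 -0.0046]
axle_seat 0.56 [260.4  66.9] [0.4933 0.0927 0.1285] tool [ 0.0886  0.0011 -0.0045]
roller_center 0.57 [175.3  88.4] [0.5536 0.1083 0.041 ] tool [ 0.0854 -0.0615  0.0828]
roller_center 0.21 [179.9  89.8] [0.5501 0.1087 0.041 ] tool [ 0.0843 -0.0581  0.0828]
cradle 0.87 [ 12.3 258. ] [0.7232 0.3142 0.    ] tool [-0.082  -0.2692  0.1231]
cradle 0.17 [285.3 320.1] [0.4144 0.3259 0.    ] tool [-0.1558  0.0309  0.1239]
roller 0.63 mean [0.55222661 0.10562844] pca [-0.24060401  0.97062336] 103.92219206637084 rect [551.7 106.7] [40.9 85.6] 14.325709342956543
axle 0.59 mean [0.48647049 0.13327484] pca [-0.19615198  0.98057351] 101.3120269435662 rect [487.1 134.8] [ 21.2 140.3] 12.722354888916016
cradle 0.83 mean [0.69516797 0.30819226] pca [0.11428715 0.99344776] 83.43748907338286 rect [687.5 305.4] [126.7  65.7] 84.52536010742188
```

View pics/w2.png

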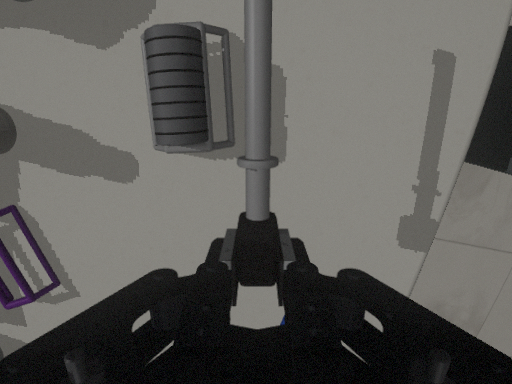

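The axle is gripped straight and centred (x≈257), and the roller sits in its cradle at (178, 88). I'll fit a cylinder to the roller's silhouette to get its axis.

```bash
cat > fit.py <<'E'
from h import *
from scipy.optimize import minimize
def cyl(name,x,y,yaw,z,L,rad,P,S=4,half=None):
    u=np.array([np.cos(yaw),np.sin(yaw),0]);n=np.array([-u[1],u[0],0])
    pts=[]
    for e in(-L/2,L/2):
        for a in np.linspace(0,2*np.pi,40): pts.append(proj(name,np.array([x,y,z])+u*e+rad*(n*np.cos(a)+np.array([0,0,1])*np.sin(a)),P))
    h=cv2.convexHull((np.array(pts)*S).astype(np.float32)).astype(np.int32)
    m=np.zeros((384*S,512*S),np.uint8); cv2.fillConvexPoly(m,h,1); return cv2.resize(m.astype(np.float32),(512,384),interpolation=cv2.INTER_AREA)
def fit(name,mask,P,x0=(.552,.11,np.radians(103)),z=.041,L=.08,rad=.0205):
    f=lambda v:np.abs(cyl(name,x0[0]+v[0],x0[1]+v[1],x0[2]+v[2]*10,z,L,rad,P)-mask).sum()
    b=minimize(f,[0,0,0],method='Nelder-Mead',options=dict(initial_simplex=[[0,0,0],[.006,0,0],[0,.006,0],[0,0,.008]],xatol=1e-5,fatol=.5))
    return np.array([x0[0]+b.x[0],x0[1]+b.x[1],np.degrees(x0[2]+b.x[2]*10)]),b.fun/mask.sum()
if __name__=="__main__":
    for n in("wrist","top","side"):
        P=vision.camera_params(n); im=vision.grab_frame(n)
        for d in vision.silhouettes(n,"roller")[:3]:
            if abs(d['pixel'][0]-proj(n,[.552,.11,.041],P)[0])<25: 
                m=d['pixels']; print(n,d['score'],m.sum(),*fit(n,m.astype(np.float32),P))
                if n=="wrist":
                    # dark-pixel mask near it
                    g=cv2.cvtColor(im,cv2.COLOR_BGR2GRAY); k=cv2.dilate(m.astype(np.uint8),np.ones((9,9)))
                    t,_=cv2.threshold(g[k>0].reshape(-1,1),0,255,cv2.THRESH_OTSU)
                    mm=((g<=t)&(k>0)).astype(np.uint8); mm=cv2.morphologyEx(mm,cv2.MORPH_CLOSE,np.ones((7,7)));mm=cv2.morphologyEx(mm,cv2.MORPH_OPEN,np.ones((7,7)))
                    print("thr",t,mm.sum(),*fit(n,mm.astype(np.float32),P))
E
python3 fit.py
```

```text
wrist 0.68 6370 [  0.55215876   0.1087138  103.02755724] 0.0610969387755102
thr 60.0 3572 [5.44219853e-01 1.08102236e-01 1.10095846e+02] 0.8790068589025756
top 0.62 440 [  0.54913359   0.10628162 105.40466108] 0.1205965909090909
side 0.82 512 [  0.54987172   0.10835014 103.16984293] 0.077392578125
```

```bash
python3 - <<'E'
from h import *
p,r=tool(); P=vision.camera_params("wrist"); g=cv2.GaussianBlur(cv2.cvtColor(cv2.imread("pics/w2.png"),cv2.COLOR_BGR2GRAY).astype(np.float32),(0,0),1.5)
for y in range(10,150,15):
    d=np.abs(np.diff(g[y,235:285])); l=np.argmax(d[:24]); k=24+np.argmax(d[24:])
    c=235.5+(l+k)/2; w=r.inv().apply(atz("wrist",(c,y),p[2]+.0046,P)-p); print(y,l+235,k+235,np.round(w*1000,2))
E
```

```text
10 243 271 [112.14  -0.23  -4.52]
25 243 271 [106.03  -0.24  -4.52]
40 248 271 [99.85  0.87 -4.52]
55 248 271 [93.58  0.88 -4.53]
70 248 271 [87.22  0.89 -4.53]
85 248 270 [80.75  0.67 -4.54]
100 248 270 [74.15  0.68 -4.54]
115 248 270 [67.42  0.7  -4.55]
130 235 270 [60.54 -2.35 -4.56]
145 235 270 [53.49 -2.38 -4.57]
```

```bash
python3 - <<'E'
from h import *
goal([.5012,.3269,.0364],np.radians(103.05-180))
E
```

```text
xyz cm [-13.95  -5.38   8.77] rot [ 0.002 -0.001 -0.023]
```

Call:
move_arm(plan=[{"xyz":[-4.5,-1.8,0],"rot":[0,0,0],"hand":1},{"xyz":[-9,-3.6,0],"rot":[0,0,-0.02],"hand":1},{"xyz":[-14,-5.4,0],"rot":[0.002,-0.001,-0.023],"hand":1},{"xyz":[-14,-5.4,3],"rot":[0.002,-0.001,-0.023],"hand":1},{"xyz":[-14,-5.4,6],"rot":[0.002,-0.001,-0.023],"hand":1},{"xyz":[-13.95,-5.38,8],"rot":[0.002,-0.001,-0.023],"hand":1},{"xyz":[-13.95,-5.38,8.77],"rot":[0.002,-0.001,-0.023],"hand":1},{"xyz":[-13.95,-5.38,8.77],"rot":[0.002,-0.001,-0.023],"hand":1},{"xyz":[-13.95,-5.38,8.77],"rot":[0.002,-0.001,-0.023],"hand":1},{"xyz":[-13.95,-5.38,8.77],"rot":[0.002,-0.001,-0.023],"hand":1}])

```text
t: 7.2
tool_pos: [0.5019, 0.3276, 0.0383]
tool_rot: [0.783, -0.622, 0.0, -0.001]
contact_force: [-0.3, -0.1, -1.5]
finger_gap: 0.0181
finger_force: 60.6
```

```bash
python3 - <<'E'
from h import *
goal([.5012,.3269,.0364],np.radians(103.05-180))
s=sensors.sense(); print(s['contact_force'],s['wrist_torque'],s['tool_pos'])
p,r=tool(); tip=p+r.apply([.174,0,-.0046]); print("tip",tip)
for n in("side","top"):
    im=vision.grab_frame(n); cv2.imwrite(f"pics/{n}2.png",im)
    c=proj(n,tip).astype(int); print(n,proj(n,tip),proj(n,[.5428,.1477,.041]))
    for q in("axle_tip","axle_grip"):
        for d in vision.landmark_of(n,q)[:1]: print(q,d)
im=cv2.imread("pics/side2.png"); c=proj("side",tip).astype(int)
cv2.imwrite("pics/side2c.png",cv2.resize(im[c[1]-45:c[1]+45,c[0]-60:c[0]+60],(800,600),interpolation=cv2.INTER_CUBIC)); print(c)
E
```

```text
xyz cm [0.05 0.09 0.19] rot [-0.002  0.002  0.   ]
[-0.31096092 -0.12554713 -1.52464054] [ 0.01444669 -0.03011049  0.04316137] [0.50191166 0.32761144 0.03827229]
tip [0.541231   0.15810406 0.04256162]
side [248.00348246 235.47176243] [247.85733307 232.9781843 ]
axle_tip {'pixel': [194.8, 213.3], 'score': 0.68}
axle_grip {'pixel': [258.3, 295.8], 'score': 0.64}
top [192.8314713  199.12719406] [196.86505805 198.64156659]
axle_tip {'pixel': [192.1, 198.7], 'score': 0.57}
axle_grip {'pixel': [241.8, 146.4], 'score': 0.71}
[248 235]
```

View pics/side2c.png

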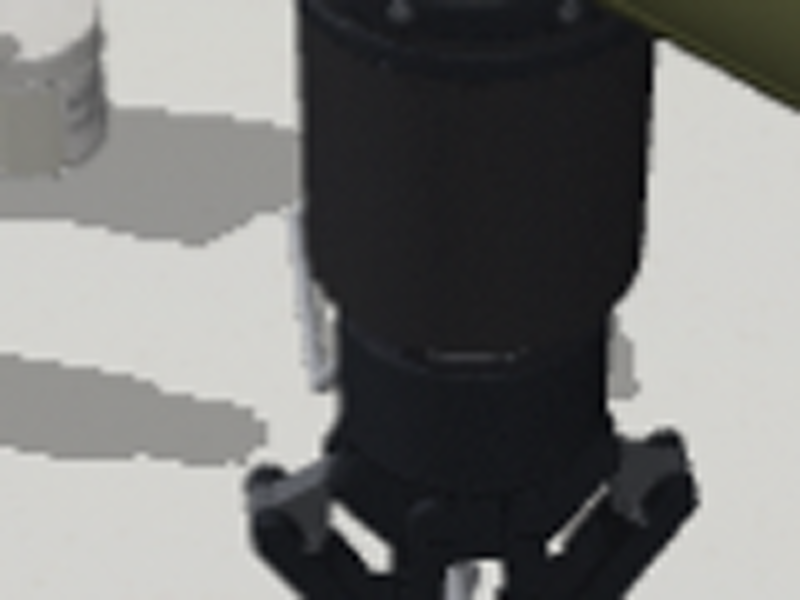

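Call:
move_arm(plan=[{"xyz":[0.05,0.09,0.19],"rot":[-0.002,0.002,0],"hand":1},{"xyz":[0.05,0.09,0.19],"rot":[-0.002,0.002,0],"hand":1},{"xyz":[0.4,0.09,0.19],"rot":[-0.002,0.002,0],"hand":1},{"xyz":[0.7,0.09,0.19],"rot":[-0.002,0.002,0],"hand":1},{"xyz":[0.7,0.09,0.19],"rot":[-0.002,0.002,0],"hand":1},{"xyz":[0.7,0.09,0.19],"rot":[-0.002,0.002,0],"hand":1}])

```text
t: 8.1
tool_pos: [0.5019, 0.3198, 0.0345]
tool_rot: [0.783, -0.622, -0.0, 0.001]
contact_force: [-0.7, -0.1, -1.5]
finger_gap: 0.0187
finger_force: 60.5
```

```bash
cat > st.py <<'E'
from h import *
C=np.array([.5518,.1087,.041]);yaw=np.radians(103.05);u=np.array([np.cos(yaw),np.sin(yaw),0])
s=sensors.sense();p,r=tool()
g=p+r.apply([0,0,-.0046])-C; t=p+r.apply([.174,0,-.0046])-C; n=np.array([-u[1],u[0],0])
f=np.array(s['contact_force'])
for nm,v in(("grip",g),("tip",t)): print(nm,"along %.1f side %.1f up %.1f mm"%(1e3*v@u,1e3*v@n,1e3*v[2]))
print("F along %.1f side %.1f up %.1f"%(f@u,f@n,f[2]),"torque tool",np.round(r.inv().apply(s['wrist_torque']),3),"t",s['t'])
print("tool y in (along,side)",r.apply([0,1,0])@u,r.apply([0,1,0])@n)
E
python3 st.py
```

```text
grip along 216.9 side 0.9 up -1.9 mm
tip along 42.9 side 0.9 up -1.6 mm
F along 0.0 side 0.7 up -1.5 torque tool [ 0.019  0.02  -0.005] t 8.1
tool y in (along,side) 2.4184179064473187e-05 0.9999978163884904
```

Call:
move_arm(plan=[{"xyz":[0,-0.09,-0.19],"rot":[0,0,0],"hand":1},{"xyz":[0,-0.09,-0.19],"rot":[0,0,0],"hand":1},{"xyz":[0,-0.09,-0.19],"rot":[0,0,0],"hand":1}])

```text
t: 8.4
tool_pos: [0.5028, 0.3203, 0.0365]
tool_rot: [0.783, -0.622, -0.0, 0.001]
contact_force: [-0.1, -0.3, -0.7]
finger_gap: 0.0189
finger_force: 60.5
```

```bash
python3 st.py; python3 - <<'E'
from h import *
for i in range(4): print(np.round(sensors.sense()['tool_pos'],4)); vision.grab_frame("top")
E
```

```text
grip along 217.2 side -0.0 up 0.1 mm
tip along 43.2 side -0.1 up 0.4 mm
F along -0.3 side 0.2 up -0.7 torque tool [-0.037 -0.029 -0.06 ] t 8.4
tool y in (along,side) -0.0002541863608590948 0.9999980346756252
[0.5028 0.3203 0.0365]
[0.5027 0.3202 0.0364]
[0.5027 0.3202 0.0363]
[0.5027 0.3202 0.0363]
```

Call:
move_arm(plan=[{"xyz":[0.2,0,0],"rot":[0,0,0],"hand":1},{"xyz":[0.35,0,0],"rot":[0,0,0],"hand":1},{"xyz":[0.5,0,0],"rot":[0,0,0],"hand":1},{"xyz":[0.6,0,0],"rot":[0,0,0],"hand":1},{"xyz":[0.6,0,0],"rot":[0,0,0],"hand":1}])

```text
t: 9.1
tool_pos: [0.5041, 0.3142, 0.0364]
tool_rot: [0.783, -0.622, -0.0, 0.001]
contact_force: [0.9, -0.6, 0.4]
finger_gap: 0.0182
finger_force: 60.5
```

```bash
python3 st.py
```

```text
grip along 210.9 side 0.1 up 0.0 mm
tip along 36.9 side 0.0 up 0.3 mm
F along -0.7 side -0.7 up 0.4 torque tool [-0.022 -0.045  0.011] t 9.1
tool y in (along,side) -3.6012894869781114e-05 0.9999976725519669
```

Call:
move_arm(plan=[{"xyz":[0.2,0,0],"rot":[0,0,0],"hand":1},{"xyz":[0.4,0,0],"rot":[0,0,0],"hand":1},{"xyz":[0.5,0,0],"rot":[0,0,0],"hand":1},{"xyz":[0.6,0,0],"rot":[0,0,0],"hand":1},{"xyz":[0.6,0,0],"rot":[0,0,0],"hand":1}])

```text
t: 9.6
tool_pos: [0.5055, 0.3083, 0.0364]
tool_rot: [0.783, -0.622, -0.0, 0.001]
contact_force: [-0.9, 0.4, -2.1]
finger_gap: 0.018
finger_force: 60.5
```

```bash
python3 st.py
```

```text
grip along 205.0 side 0.1 up 0.0 mm
tip along 31.0 side 0.0 up 0.3 mm
F along 0.6 side 0.8 up -2.1 torque tool [ 0.006 -0.074  0.045] t 9.6
tool y in (along,side) -8.628815307911012e-05 0.9999976065870625
```

Call:
move_arm(plan=[{"xyz":[0.5,0,0],"rot":[0,0,0],"hand":1},{"xyz":[1.0,0,0],"rot":[0,0,0],"hand":1},{"xyz":[1.5,0,0],"rot":[0,0,0],"hand":1},{"xyz":[2.0,0,0],"rot":[0,0,0],"hand":1},{"xyz":[2.5,0,0],"rot":[0,0,0],"hand":1},{"xyz":[2.5,0,0],"rot":[0,0,0],"hand":1}])

```text
t: 10.2
tool_pos: [0.5113, 0.2834, 0.0365]
tool_rot: [0.783, -0.622, -0.0, 0.001]
contact_force: [-0.3, 0.1, -1.3]
finger_gap: 0.0189
finger_force: 60.5
```

```bash
python3 st.py
```

```text
grip along 179.4 side 0.0 up 0.1 mm
tip along 5.4 side 0.1 up 0.4 mm
F along 0.2 side 0.2 up -1.3 torque tool [-0.021 -0.089 -0.039] t 10.2
tool y in (along,side) 0.0004648302602150547 0.9999975703722922
```

Call:
move_arm(plan=[{"xyz":[0.7,0,0],"rot":[0,0,0],"hand":1},{"xyz":[1.4,0,0],"rot":[0,0,0],"hand":1},{"xyz":[2.1,0,0],"rot":[0,0,0],"hand":1},{"xyz":[2.8,0,0],"rot":[0,0,0],"hand":1},{"xyz":[3.5,0,0],"rot":[0,0,0],"hand":1},{"xyz":[4.2,0,0],"rot":[0,0,0],"hand":1},{"xyz":[5.0,0,0],"rot":[0,0,0],"hand":1},{"xyz":[5.0,0,0],"rot":[0,0,0],"hand":1}])

```text
t: 11.0
tool_pos: [0.5226, 0.2345, 0.0365]
tool_rot: [0.783, -0.622, 0.0, 0.001]
contact_force: [-0.4, 0.1, -0.5]
finger_gap: 0.0184
finger_force: 60.5
```

```bash
python3 st.py; python3 look.py pics/w3.png | grep -v cradle
```

```text
grip along 129.1 side 0.0 up 0.1 mm
tip along -44.9 side 0.2 up 0.5 mm
F along 0.2 side 0.3 up -0.5 torque tool [-0.057 -0.018  0.038] t 11.0
tool y in (along,side) 0.0006876217138221553 0.9999973678415878
[0.52258977 0.23445782 0.03654472] [ 7.82665576e-01 -6.22440832e-01  2.26928316e-05  1.41643912e-03] [-0.18 -0.38 -0.17] [-0.063  0.097 -0.022]
axle_grip 0.84 [256.4 246.9] [0.5234 0.2346 0.0411] tool [ 0.0001 -0.0008 -0.0046]
axle_near 0.79 [255.7 190.7] [0.5306 0.2046 0.0411] tool [ 0.0309 -0.0011 -0.0045]
axle_far 0.16 [255.6 249.8] [0.5234 0.2363 0.0411] tool [-0.0016 -0.0012 -0.0046]
roller 0.78 mean [0.54536696 0.13489867] pca [-0.97697706 -0.2133444 ] 12.318415076412549 rect [545.  135.6] [39.6 27.5] 13.025181770324707
axle 0.65 mean [0.53023924 0.20293755] pca [-0.22425466  0.97453058] 102.95905343116767 rect [530.9 202.4] [ 20.6 114.3] 14.090880393981934
```

View pics/w3.png

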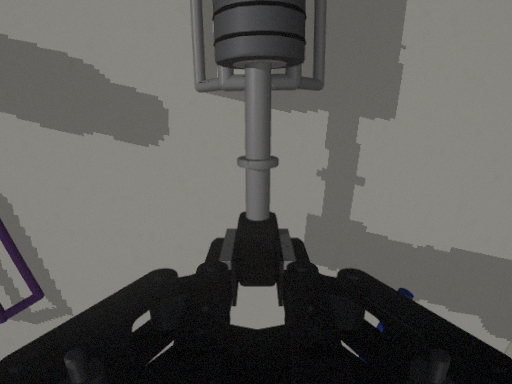

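The axle has threaded the bore: the roller's end shows at row 65 and the collar at row 161, about 40 mm apart.

Call:
move_arm(plan=[{"xyz":[0.7,0,0],"rot":[0,0,0],"hand":1},{"xyz":[1.4,0,0],"rot":[0,0,0],"hand":1},{"xyz":[2.1,0,0],"rot":[0,0,0],"hand":1},{"xyz":[2.8,0,0],"rot":[0,0,0],"hand":1},{"xyz":[3.4,0,0],"rot":[0,0,0],"hand":1},{"xyz":[3.8,0,0],"rot":[0,0,0],"hand":1},{"xyz":[3.8,0,0],"rot":[0,0,0],"hand":1}])

```text
t: 12.25
tool_pos: [0.5311, 0.1977, 0.0366]
tool_rot: [0.783, -0.622, 0.0, 0.001]
contact_force: [-1.1, -0.4, -1.1]
finger_gap: 0.0181
finger_force: 60.5
```

Call:
move_arm(plan=[{"xyz":[0.1,0,0],"rot":[0,0,0],"hand":1},{"xyz":[0.2,0,0],"rot":[0,0,0],"hand":1},{"xyz":[0.2,0,0],"rot":[0,0,0],"hand":1}])

```text
t: 12.55
tool_pos: [0.5314, 0.1965, 0.0366]
tool_rot: [0.783, -0.622, 0.0, 0.001]
contact_force: [0.1, -0.7, -1.6]
finger_gap: 0.0188
finger_force: 60.5
```

```bash
python3 st.py
```

```text
grip along 90.1 side 0.0 up 0.2 mm
tip along -83.9 side -0.0 up 0.5 mm
F along -0.7 side 0.0 up -1.6 torque tool [-0.075  0.031  0.027] t 12.55
tool y in (along,side) -0.00037689548063327756 0.9999975302296823
```

Call:
move_arm(plan=[{"xyz":[0.1,0,0],"rot":[0,0,0],"hand":1},{"xyz":[0.2,0,0],"rot":[0,0,0],"hand":1},{"xyz":[0.2,0,0],"rot":[0,0,0],"hand":1}])

```text
t: 12.85
tool_pos: [0.5319, 0.1945, 0.0366]
tool_rot: [0.783, -0.622, -0.0, 0.001]
contact_force: [0.5, 0.4, -0.2]
finger_gap: 0.0189
finger_force: 60.5
```

Call:
move_arm(plan=[{"xyz":[0.1,0,0],"rot":[0,0,0],"hand":1},{"xyz":[0.1,0,0],"rot":[0,0,0],"hand":1}])

```text
t: 13.05
tool_pos: [0.5321, 0.1935, 0.0367]
tool_rot: [0.783, -0.622, -0.0, 0.001]
contact_force: [-0.7, 0.1, -0.8]
finger_gap: 0.0181
finger_force: 60.5
```

```bash
python3 st.py;python3 look.py pics/w4.png | grep -v cradle
```

```text
grip along 87.1 side 0.0 up 0.3 mm
tip along -86.9 side -0.0 up 0.5 mm
F along 0.3 side 0.6 up -0.8 torque tool [-0.03  -0.138  0.032] t 13.05
tool y in (along,side) -0.00020555991491530944 0.9999978843360751
[0.53213493 0.19349686 0.0366606 ] [ 7.82943497e-01 -6.22091472e-01 -1.37983339e-05  1.29610486e-03] [-0.03  0.69 -1.27] [0.087 0.007 0.029]
axle_grip 0.82 [257.7 247.6] [0.5322 0.1939 0.0413] tool [-0.0003 -0.0001 -0.0046]
axle_near 0.94 [257.2 189.7] [0.5396 0.163  0.0413] tool [ 0.0314 -0.0004 -0.0046]
roller_center 0.61 [257.2  67.3] [0.5525 0.1074 0.041 ] tool [ 0.0884 -0.0004 -0.0042]
roller 0.65 mean [0.55050499 0.11312044] pca [-0.23412438  0.97220665] 103.54001365243758 rect [550.1 115.2] [39.9 69.6] 13.053824424743652
axle 0.85 mean [0.53477245 0.18434943] pca [-0.22401708  0.97458522] 102.94508555546842 rect [535.  183.2] [20.7 69.2] 13.012933731079102
```

View pics/w4.png

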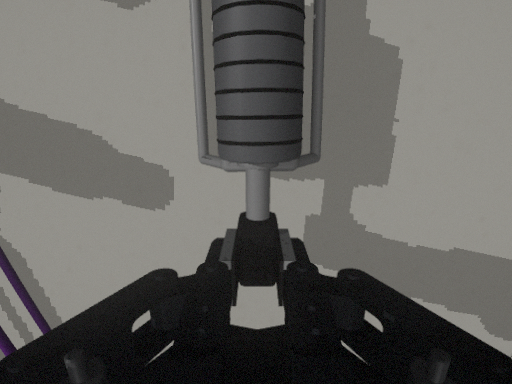

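Call:
move_arm(plan=[{"xyz":[0.1,0,0],"rot":[0,0,0],"hand":1},{"xyz":[0.15,0,0],"rot":[0,0,0],"hand":1},{"xyz":[0.15,0,0],"rot":[0,0,0],"hand":1}])

```text
t: 13.9
tool_pos: [0.5325, 0.1921, 0.0366]
tool_rot: [0.783, -0.622, -0.0, 0.001]
contact_force: [-1.5, 0.9, -0.5]
finger_gap: 0.0187
finger_force: 60.5
```

```bash
python3 st.py
```

```text
grip along 85.6 side -0.0 up 0.2 mm
tip along -88.4 side -0.0 up 0.5 mm
F along 1.2 side 1.3 up -0.5 torque tool [-0.016 -0.151 -0.044] t 13.9
tool y in (along,side) -0.0001711037677941585 0.9999979551246624
```

Call:
move_arm(plan=[{"xyz":[0.05,0,0],"rot":[0,0,0],"hand":1},{"xyz":[0.1,0,0],"rot":[0,0,0],"hand":1},{"xyz":[0.1,0,0],"rot":[0,0,0],"hand":1}])

```text
t: 14.2
tool_pos: [0.5326, 0.1918, 0.0368]
tool_rot: [0.783, -0.622, -0.0, 0.001]
contact_force: [-1.0, 4.5, -0.6]
finger_gap: 0.0183
finger_force: 60.6
```

```bash
python3 st.py
```

```text
grip along 85.3 side -0.1 up 0.4 mm
tip along -88.7 side -0.2 up 0.5 mm
F along 4.6 side -0.0 up -0.6 torque tool [-0.196 -1.689 -0.049] t 14.2
tool y in (along,side) -0.0005926799928355537 0.9999986061617099
```

Call:
move_arm(plan=[{"xyz":[-0.07,0,0],"rot":[0,0,0],"hand":1},{"xyz":[-0.07,0,-0.3],"rot":[0,0,0],"hand":1},{"xyz":[-0.07,0,-0.6],"rot":[0,0.03,0],"hand":1},{"xyz":[-0.07,0,-1.2],"rot":[0,0.03,0],"hand":1},{"xyz":[-0.07,0,-2],"rot":[0,0.03,0],"hand":1},{"xyz":[-0.07,0,-3],"rot":[0,0.03,0],"hand":1},{"xyz":[-0.07,0,-4],"rot":[0,0.03,0],"hand":1},{"xyz":[-0.07,0,-4],"rot":[0,0.03,0],"hand":1}])

```text
t: 15.0
tool_pos: [0.5337, 0.1923, 0.0792]
tool_rot: [0.783, -0.622, 0.012, 0.009]
contact_force: [0.8, -0.5, -1.6]
finger_gap: 0.0184
finger_force: 60.4
```

```bash
python3 st.py; python3 look.py pics/w5.png | grep -E "roller|axle"; python3 -c "
from h import *
goal([.454,-.153,.22],np.radians(-80))"
```

```text
grip along 85.7 side -1.2 up 42.8 mm
tip along -88.3 side -1.3 up 48.2 mm
F along -0.7 side -0.7 up -1.6 torque tool [ 0.039 -0.235 -0.005] t 15.0
tool y in (along,side) -0.0001942123397040274 0.9999988290690675
axle_grip 0.85 [255.3 249.7] [0.5347 0.1942 0.0838] tool [-0.0015 -0.0014 -0.0046]
axle_near 0.6 [255.3 192.6] [0.5417 0.1638 0.0838] tool [ 0.0297 -0.0013 -0.0037]
roller 0.77 mean [0.55383449 0.10658493] pca [-0.22402674  0.974583  ] 102.94565340208607 rect [553.6 109.5] [53.4 93.1] 12.941755294799805
axle 0.59 mean [0.53632462 0.18291066] pca [-0.23197945  0.97272069] 103.41363857731645 rect [536.5 182.2] [20.8 68.1] 13.112210273742676
xyz cm [ 32.25  15.48 -13.3 ] rot [ 0.002 -0.032  0.054]
```

View pics/w5.png

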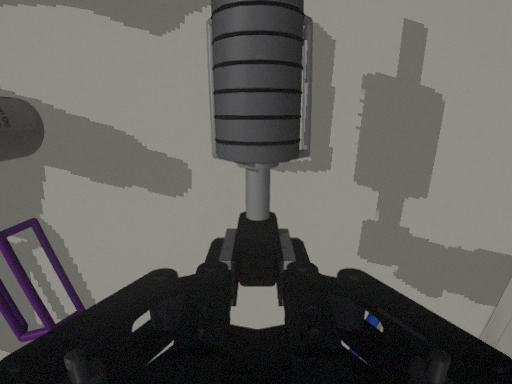

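Call:
move_arm(plan=[{"xyz":[0,0,-2],"rot":[0,0,0],"hand":1},{"xyz":[0.5,0,-5],"rot":[0,0,0],"hand":1},{"xyz":[1.5,0.5,-8],"rot":[0,0,0],"hand":1},{"xyz":[3,1.4,-11],"rot":[0,0,0],"hand":1},{"xyz":[5,2.4,-13.3],"rot":[0,0,0.01],"hand":1},{"xyz":[7.2,3.5,-14],"rot":[0,0,0.02],"hand":1},{"xyz":[9.6,4.6,-14],"rot":[0,0,0.02],"hand":1},{"xyz":[12.2,5.9,-14],"rot":[0,0,0.03],"hand":1},{"xyz":[14.8,7.2,-14],"rot":[0,0,0.03],"hand":1},{"xyz":[17.4,8.5,-14],"rot":[0,0,0.04],"hand":1},{"xyz":[20,9.7,-14],"rot":[0,0,0.04],"hand":1},{"xyz":[22.6,10.9,-14],"rot":[0,0,0.05],"hand":1},{"xyz":[25,12,-14],"rot":[0,0,0.054],"hand":1},{"xyz":[27.2,13,-14],"rot":[0,0,0.054],"hand":1},{"xyz":[29.2,14,-14],"rot":[0,0,0.054],"hand":1},{"xyz":[30.8,14.8,-14],"rot":[0,0,0.054],"hand":1},{"xyz":[31.8,15.3,-14],"rot":[0,0,0.054],"hand":1},{"xyz":[32.2,15.5,-14],"rot":[0,0,0.054],"hand":1},{"xyz":[32.2,15.5,-14],"rot":[0,0,0.054],"hand":1},{"xyz":[32.2,15.5,-14],"rot":[0,0,0.054],"hand":1}])

```text
t: 17.55
tool_pos: [0.4538, -0.1518, 0.2269]
tool_rot: [0.766, -0.643, 0.012, 0.01]
contact_force: [0.9, 0.2, -1.6]
finger_gap: 0.0188
finger_force: 60.4
```

```bash
cat > mx.py <<'E'
from h import *
import sys
p,r=tool(); print(p,r.as_quat())
P=vision.camera_params("wrist"); im=vision.grab_frame("wrist"); cv2.imwrite(sys.argv[1],im)
for q,z in(("mixer_near",.094),("mixer_far",.094),("mixer",0),("roller_center",p[2]+.005)):
    for d in vision.landmark_of("wrist",q)[:3]:
        w=atz("wrist",d['pixel'],z,P); print(q,round(d['score'],2),np.round(d['pixel'],1),np.round(w,4),"tool",np.round(r.inv().apply(w-p),4))
E
python3 mx.py pics/w6.png
```

```text
[ 0.45378524 -0.15179994  0.22693549] [ 0.76593605 -0.64272368  0.01189592  0.01033089]
mixer_near 0.97 [187.6 188.4] [ 0.5218 -0.1382  0.094 ] tool [-0.0058 -0.0694  0.1328]
mixer_near 0.57 [ 49.8 337. ] [0.6712 0.0776 0.094 ] tool [-0.1923 -0.2541  0.1268]
mixer_far 0.68 [187.2  66.9] [ 0.536  -0.2508  0.094 ] tool [ 0.1075 -0.0639  0.1364]
mixer_far 0.44 [ 51.8 337.5] [0.6686 0.0777 0.094 ] tool [-0.1928 -0.2515  0.1268]
mixer 0.87 [164.8 129.5] [ 0.5786 -0.1831  0.    ] tool [ 0.0454 -0.1176  0.2284]
mixer 0.66 [259.7  69.8] [ 0.4726 -0.2736  0.    ] tool [0.116  0.0025 0.2307]
roller_center 0.63 [258.1  67.1] [ 0.4691 -0.2392  0.2319] tool [ 0.0888  0.0001 -0.0022]
roller_center 0.34 [186.4 188.5] [ 0.4945 -0.1769  0.2319] tool [ 0.0319 -0.0358 -0.004 ]
```

View pics/w6.png

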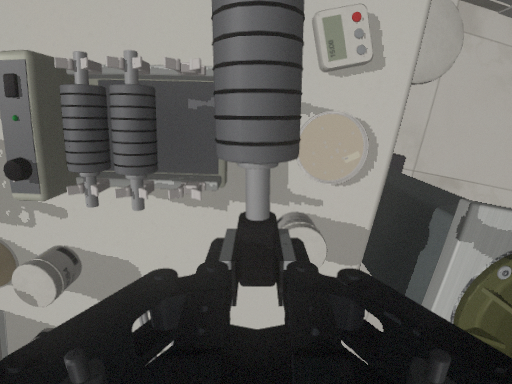

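The mixer shows at (0–230, 50–205): its near clip is at about (188, 188) and the far one at about (187, 67). The front station is clear, and the roller is still against the collar.

```bash
python3 - <<'E'
from h import *
goal([.5187,-.1042,.150],np.radians(-83))
E
```

```text
xyz cm [-3.81 -7.23  7.58] rot [-0.    -0.032  0.053]
```

Call:
move_arm(plan=[{"xyz":[-0.8,-1.5,0],"rot":[0,-0.01,0.02],"hand":1},{"xyz":[-1.8,-3.5,0],"rot":[0,-0.01,0.03],"hand":1},{"xyz":[-2.9,-5.5,0],"rot":[0,-0.01,0.053],"hand":1},{"xyz":[-3.8,-7.2,0.5],"rot":[0,-0.02,0.053],"hand":1},{"xyz":[-3.8,-7.2,2.5],"rot":[0,-0.02,0.053],"hand":1},{"xyz":[-3.8,-7.2,4.5],"rot":[0,-0.032,0.053],"hand":1},{"xyz":[-3.8,-7.2,6.5],"rot":[0,-0.032,0.053],"hand":1},{"xyz":[-3.8,-7.2,7.5],"rot":[0,-0.032,0.053],"hand":1},{"xyz":[-3.8,-7.2,7.5],"rot":[0,-0.032,0.053],"hand":1},{"xyz":[-3.8,-7.2,7.5],"rot":[0,-0.032,0.053],"hand":1}])

```text
t: 18.8
tool_pos: [0.5187, -0.1048, 0.1518]
tool_rot: [0.749, -0.663, 0.001, -0.0]
contact_force: [0.4, -0.7, -1.0]
finger_gap: 0.0184
finger_force: 60.4
```

```bash
python3 mx.py pics/w7.png; python3 - <<'E'
from h import *
print(sensors.sense()['contact_force'])
for n in("side","top"):
    im=vision.grab_frame(n); P=vision.camera_params(n); p,r=tool()
    for q in("axle_grip","axle_tip","axle_far","mixer_far","mixer_near"):
        for d in vision.landmark_of(n,q)[:1]:
            z=.094 if 'mix' in q else p[2]+.0046
            print(n,q,d['score'],np.round(r.inv().apply(atz(n,d['pixel'],z,P)-p),4))
E
```

```text
[ 0.51869435 -0.10483426  0.1518276 ] [ 7.48669916e-01 -6.62942600e-01  5.79767819e-04 -3.60280258e-04]
mixer_near 0.79 [256.6 166.7] [ 0.5233 -0.1352  0.094 ] tool [ 0.0307 -0.0008  0.0578]
mixer_near 0.36 [206.5  87. ] [ 0.5626 -0.1844  0.094 ] tool [ 0.0843 -0.0339  0.0579]
mixer 0.98 [206.1  90.5] [ 0.5792 -0.1857  0.    ] tool [ 0.0875 -0.0501  0.1519]
roller_center 0.66 [258.7  69.6] [ 0.5289 -0.1916  0.1568] tool [ 0.0873  0.0003 -0.005 ]
[-1.11657256  0.35140615 -1.69375462]
side axle_grip 0.63 [ 0.0103  0.0013 -0.0046]
side axle_far 0.64 [-0.3709 -0.0553 -0.0044]
side mixer_far 0.58 [0.1359 0.0073 0.0575]
side mixer_near 0.78 [0.0226 0.0049 0.0575]
top axle_grip 0.44 [-0.0011  0.0059 -0.0046]
top axle_tip 0.44 [ 0.1746  0.0025 -0.0046]
top axle_far 0.65 [ 0.1474 -0.0024 -0.0046]
top mixer_far 0.95 [ 0.1447 -0.0103  0.0569]
top mixer_near 0.78 [0.0326 0.0095 0.0569]
```

View pics/w7.png

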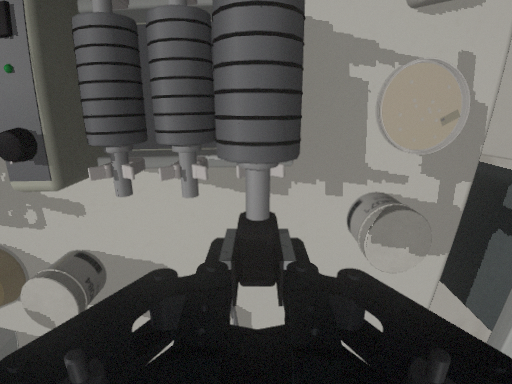

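Near clip is straddled by the rod at (258, 170), and the clip row is level in the picture, so the yaw is right. Descending by feel.

Call:
move_arm(plan=[{"xyz":[0,-0.05,0.7],"rot":[0,0,0],"hand":1},{"xyz":[0,-0.05,1.5],"rot":[0,0,0],"hand":1},{"xyz":[0,-0.05,2.3],"rot":[0,0,0],"hand":1},{"xyz":[0,-0.05,3.0],"rot":[0,0,0],"hand":1},{"xyz":[0,-0.05,3.6],"rot":[0,0,0],"hand":1},{"xyz":[0,-0.05,3.6],"rot":[0,0,0],"hand":1}])

```text
t: 20.25
tool_pos: [0.5183, -0.1047, 0.1135]
tool_rot: [0.749, -0.663, -0.001, 0.0]
contact_force: [0.1, 0.1, -2.4]
finger_gap: 0.0184
finger_force: 60.4
```

Call:
move_arm(plan=[{"xyz":[0,0,0.1],"rot":[0,0,0],"hand":1},{"xyz":[0,0,0.2],"rot":[0,0,0],"hand":1},{"xyz":[0,0,0.3],"rot":[0,0,0],"hand":1},{"xyz":[0,0,0.3],"rot":[0,0,0],"hand":1}])

```text
t: 20.65
tool_pos: [0.5189, -0.1047, 0.1119]
tool_rot: [0.749, -0.663, 0.0, -0.0]
contact_force: [-0.4, 0.2, -2.4]
finger_gap: 0.0182
finger_force: 60.4
```

```bash
cat > s2.py <<'E'
from h import *
s=sensors.sense();p,r=tool()
print("TCP",np.round(p*1e3,1),"axis z grip %.1f"%((p[2]+.0046)*1e3),"tip pitch %.3f"%r.apply([1,0,0])[2],"F",np.round(s['contact_force'],1),"Mtool",np.round(r.inv().apply(s['wrist_torque']),2),"t",s['t'])
E
python3 s2.py
```

```text
TCP [ 518.9 -104.7  111.9] axis z grip 116.5 tip pitch -0.000 F [-0.4  0.2 -2.4] Mtool [-0.04 -0.1   0.04] t 20.65
```

Call:
move_arm(plan=[{"xyz":[0,0,0.1],"rot":[0,0,0],"hand":1},{"xyz":[0,0,0.2],"rot":[0,0,0],"hand":1},{"xyz":[0,0,0.2],"rot":[0,0,0],"hand":1}])

```text
t: 20.95
tool_pos: [0.5188, -0.1047, 0.1097]
tool_rot: [0.749, -0.663, -0.0, -0.0]
contact_force: [0.3, -0.1, -1.5]
finger_gap: 0.0186
finger_force: 60.4
```

```bash
python3 s2.py
```

```text
TCP [ 518.8 -104.7  109.7] axis z grip 114.3 tip pitch -0.000 F [ 0.3 -0.1 -1.5] Mtool [-0.01 -0.09 -0.08] t 20.95
```

Call:
move_arm(plan=[{"xyz":[0,0,0.1],"rot":[0,0,0],"hand":1},{"xyz":[0,0,0.2],"rot":[0,0,0],"hand":1},{"xyz":[0,0,0.2],"rot":[0,0,0],"hand":1}])

```text
t: 21.25
tool_pos: [0.5188, -0.1047, 0.1076]
tool_rot: [0.749, -0.663, -0.0, -0.0]
contact_force: [0.6, -0.4, -1.6]
finger_gap: 0.0184
finger_force: 60.4
```

```bash
python3 s2.py
```

```text
TCP [ 518.8 -104.7  107.6] axis z grip 112.2 tip pitch -0.000 F [ 0.6 -0.4 -1.6] Mtool [ 0.04 -0.11 -0.01] t 21.25
```

Call:
move_arm(plan=[{"xyz":[0,0,0.1],"rot":[0,0,0],"hand":1},{"xyz":[0,0,0.2],"rot":[0,0,0],"hand":1},{"xyz":[0,0,0.2],"rot":[0,0,0],"hand":1}])

```text
t: 21.55
tool_pos: [0.5188, -0.1047, 0.1056]
tool_rot: [0.749, -0.663, -0.0, -0.0]
contact_force: [-0.5, 0.7, -0.9]
finger_gap: 0.0182
finger_force: 60.4
```

```bash
python3 s2.py
```

```text
TCP [ 518.8 -104.7  105.6] axis z grip 110.2 tip pitch -0.000 F [-0.5  0.7 -0.9] Mtool [-0.   -0.08 -0.  ] t 21.55
```

Call:
move_arm(plan=[{"xyz":[0,0,0.1],"rot":[0,0,0],"hand":1},{"xyz":[0,0,0.15],"rot":[0,0,0],"hand":1},{"xyz":[0,0,0.15],"rot":[0,0,0],"hand":1}])

```text
t: 21.85
tool_pos: [0.5188, -0.1047, 0.1043]
tool_rot: [0.749, -0.663, -0.0, -0.0]
contact_force: [-0.1, -0.8, -2.0]
finger_gap: 0.0187
finger_force: 60.4
```

```bash
python3 s2.py
```

```text
TCP [ 518.8 -104.7  104.3] axis z grip 108.9 tip pitch -0.000 F [-0.1 -0.8 -2. ] Mtool [-0.   -0.06 -0.01] t 21.85
```

Call:
move_arm(plan=[{"xyz":[0,0,0.1],"rot":[0,0,0],"hand":1},{"xyz":[0,0,0.15],"rot":[0,0,0],"hand":1},{"xyz":[0,0,0.15],"rot":[0,0,0],"hand":1}])

```text
t: 22.15
tool_pos: [0.5188, -0.1047, 0.1028]
tool_rot: [0.749, -0.663, -0.0, -0.0]
contact_force: [0.2, 0.2, -1.4]
finger_gap: 0.0184
finger_force: 60.4
```

```bash
python3 s2.py
```

```text
TCP [ 518.8 -104.7  102.8] axis z grip 107.4 tip pitch -0.000 F [ 0.2  0.2 -1.4] Mtool [ 0.04 -0.06  0.06] t 22.15
```

Call:
move_arm(plan=[{"xyz":[0,0,0.1],"rot":[0,0,0],"hand":1},{"xyz":[0,0,0.15],"rot":[0,0,0],"hand":1},{"xyz":[0,0,0.15],"rot":[0,0,0],"hand":1}])

```text
t: 22.45
tool_pos: [0.5189, -0.1047, 0.1015]
tool_rot: [0.749, -0.663, 0.0, -0.0]
contact_force: [-0.4, 0.4, -0.3]
finger_gap: 0.0184
finger_force: 60.6
```

```bash
python3 s2.py
```

```text
TCP [ 518.9 -104.7  101.5] axis z grip 106.1 tip pitch -0.000 F [-0.4  0.4 -0.3] Mtool [-0.18 -0.06  0.15] t 22.45
```

Call:
move_arm(plan=[{"xyz":[0,0,0.07],"rot":[0,0,0],"hand":1},{"xyz":[0,0,0.07],"rot":[0,0,0],"hand":1}])

```text
t: 22.65
tool_pos: [0.5191, -0.1048, 0.1012]
tool_rot: [0.749, -0.663, 0.0, -0.0]
contact_force: [-1.0, 0.7, 2.7]
finger_gap: 0.0182
finger_force: 61.0
```

```bash
python3 s2.py
```

```text
TCP [ 519.1 -104.8  101.2] axis z grip 105.8 tip pitch 0.000 F [-1.   0.7  2.7] Mtool [-0.45 -0.14  0.09] t 22.65
```

Call:
move_arm(plan=[{"xyz":[0,0,0.07],"rot":[0,0,0],"hand":1},{"xyz":[0,0,0.07],"rot":[0,0,0],"hand":1}])

```text
t: 22.85
tool_pos: [0.5192, -0.1048, 0.101]
tool_rot: [0.749, -0.663, 0.001, -0.0]
contact_force: [-2.3, 1.6, 5.2]
finger_gap: 0.0185
finger_force: 61.4
```

```bash
python3 s2.py
```

```text
TCP [ 519.2 -104.8  101. ] axis z grip 105.6 tip pitch 0.000 F [-2.3  1.6  5.2] Mtool [-0.83 -0.42  0.15] t 22.85
```

Call:
move_arm(plan=[{"xyz":[0,0.06,-0.1],"rot":[0,0,0],"hand":1},{"xyz":[0,0.12,-0.1],"rot":[0,0,0],"hand":1},{"xyz":[0,0.12,-0.05],"rot":[0,0,0],"hand":1},{"xyz":[0,0.12,0],"rot":[0,0,0],"hand":1},{"xyz":[0,0.12,0],"rot":[0,0,0],"hand":1}])

```text
t: 23.35
tool_pos: [0.5181, -0.1049, 0.1004]
tool_rot: [0.749, -0.663, 0.0, -0.0]
contact_force: [0.6, 0.5, 3.2]
finger_gap: 0.0187
finger_force: 61.1
```

```bash
python3 s2.py
```

```text
TCP [ 518.1 -104.9  100.4] axis z grip 105.0 tip pitch 0.000 F [0.6 0.5 3.2] Mtool [ 0.31  0.17 -0.22] t 23.35
```

Call:
move_arm(plan=[{"xyz":[0,-0.03,0.1],"rot":[0,0.01,0],"hand":1},{"xyz":[0,-0.03,0.2],"rot":[0,0.02,0],"hand":1},{"xyz":[0,-0.03,0.3],"rot":[0,0.03,0],"hand":1},{"xyz":[0,-0.03,0.3],"rot":[0,0.03,0],"hand":1}])

```text
t: 23.75
tool_pos: [0.5184, -0.105, 0.0991]
tool_rot: [0.749, -0.663, 0.012, 0.01]
contact_force: [-3.9, 2.5, 11.1]
finger_gap: 0.0185
finger_force: 62.1
```

```bash
python3 s2.py
```

```text
TCP [ 518.4 -105.    99.1] axis z grip 103.7 tip pitch 0.032 F [-3.9  2.5 11.1] Mtool [-1.08 -0.47  0.1 ] t 23.75
```

Call:
move_arm(plan=[{"xyz":[0,0.05,0.05],"rot":[0,0.01,0],"hand":1},{"xyz":[0,0.05,0.1],"rot":[0,0.015,0],"hand":1},{"xyz":[0,0.05,0.1],"rot":[0,0.015,0],"hand":1}])

```text
t: 24.05
tool_pos: [0.5183, -0.105, 0.0985]
tool_rot: [0.748, -0.663, 0.018, 0.014]
contact_force: [-2.7, 2.2, 13.4]
finger_gap: 0.0185
finger_force: 62.2
```

```bash
python3 s2.py
```

```text
TCP [ 518.3 -105.    98.5] axis z grip 103.1 tip pitch 0.046 F [-2.7  2.2 13.4] Mtool [-0.93 -0.56  0.09] t 24.05
```

Call:
move_arm(plan=[{"xyz":[0,0.03,0.05],"rot":[0,0.005,0],"hand":1},{"xyz":[0,0.03,0.1],"rot":[0,0.01,0],"hand":1},{"xyz":[0,0.03,0.1],"rot":[0,0.01,0],"hand":1}])

```text
t: 24.35
tool_pos: [0.5182, -0.1051, 0.098]
tool_rot: [0.748, -0.663, 0.022, 0.017]
contact_force: [-2.9, 2.3, 13.8]
finger_gap: 0.0184
finger_force: 62.5
```

```bash
python3 s2.py
```

```text
TCP [ 518.2 -105.1   98. ] axis z grip 102.6 tip pitch 0.057 F [-2.9  2.3 13.8] Mtool [-1.04 -0.72  0.06] t 24.35
```

```bash
cat > rw.py <<'E'
from h import *
vision.grab_frame("wrist")
for d in vision.silhouettes("wrist","roller"):
    m=d['pixels']
    if 230<d['pixel'][0]<285:
        out=[]
        for y in(10,40,70,100,130):
            xs=np.nonzero(m[y])[0]; xs=xs[(xs>190)&(xs<330)]; out.append((xs.min(),xs.max(),np.ptp(xs)) if len(xs) else None)
        print(d['score'],out,"bottom",np.nonzero(m[:,258])[0].max())
for q in("roller_center","axle_near","axle_grip"):
    for d in vision.landmark_of("wrist",q)[:1]: print(q,d)
E
python3 rw.py
```

```text
0.18 [(np.int64(213), np.int64(306), np.int64(93)), (np.int64(213), np.int64(304), np.int64(91)), (np.int64(213), np.int64(304), np.int64(91)), (np.int64(215), np.int64(302), np.int64(87)), (np.int64(216), np.int64(300), np.int64(84))] bottom 162
roller_center {'pixel': [256.9, 68.2], 'score': 0.65}
axle_near {'pixel': [257.1, 190.4], 'score': 0.79}
axle_grip {'pixel': [257.6, 247.5], 'score': 0.61}
```

Call:
move_arm(plan=[{"xyz":[0,0.05,0.05],"rot":[0,0,0],"hand":1},{"xyz":[0,0.05,0.1],"rot":[0,0,0],"hand":1},{"xyz":[0,0.05,0.1],"rot":[0,0,0],"hand":1}])

```text
t: 24.9
tool_pos: [0.5173, -0.1054, 0.0959]
tool_rot: [0.748, -0.663, 0.022, 0.018]
contact_force: [-1.8, 1.3, 10.4]
finger_gap: 0.0179
finger_force: 61.9
```

```bash
python3 s2.py
```

```text
TCP [ 517.3 -105.4   95.9] axis z grip 100.5 tip pitch 0.056 F [-1.8  1.3 10.4] Mtool [-0.56 -0.33  0.04] t 24.9
```

Call:
move_arm(plan=[{"xyz":[0,0.03,0.1],"rot":[0,0,0],"hand":1},{"xyz":[0,0.03,0.15],"rot":[0,0,0],"hand":1},{"xyz":[0,0.03,0.15],"rot":[0,0,0],"hand":1}])

```text
t: 25.2
tool_pos: [0.5174, -0.1058, 0.0951]
tool_rot: [0.748, -0.663, 0.022, 0.018]
contact_force: [-0.8, -0.0, 11.5]
finger_gap: 0.0182
finger_force: 62.1
```

```bash
python3 s2.py
```

```text
TCP [ 517.4 -105.8   95.1] axis z grip 99.7 tip pitch 0.057 F [-0.8 -0.  11.5] Mtool [-0.56  0.25  0.06] t 25.2
```

Call:
move_arm(plan=[{"xyz":[0,0,0.1],"rot":[0,0.005,0],"hand":1},{"xyz":[0,0,0.15],"rot":[0,0.01,0],"hand":1},{"xyz":[0,0,0.15],"rot":[0,0.01,0],"hand":1}])

```text
t: 25.5
tool_pos: [0.5172, -0.106, 0.0931]
tool_rot: [0.748, -0.663, 0.026, 0.021]
contact_force: [-0.6, -0.7, 9.0]
finger_gap: 0.0183
finger_force: 61.7
```

```bash
python3 s2.py
```

```text
TCP [ 517.2 -106.    93.1] axis z grip 97.7 tip pitch 0.067 F [-0.6 -0.7  9. ] Mtool [-0.16  0.8  -0.02] t 25.5
```

Call:
move_arm(plan=[{"xyz":[0,0,0.1],"rot":[0,0.01,0],"hand":1},{"xyz":[0,0,0.2],"rot":[0,0.02,0],"hand":1},{"xyz":[0,0,0.2],"rot":[0,0.02,0],"hand":1}])

```text
t: 25.8
tool_pos: [0.5169, -0.1058, 0.0899]
tool_rot: [0.748, -0.662, 0.033, 0.028]
contact_force: [0.3, -1.1, 4.4]
finger_gap: 0.0184
finger_force: 61.2
```

```bash
python3 s2.py
```

```text
TCP [ 516.9 -105.8   89.9] axis z grip 94.5 tip pitch 0.087 F [ 0.3 -1.1  4.4] Mtool [ 0.21  0.6  -0.07] t 25.8
```

Call:
move_arm(plan=[{"xyz":[0,0,0.1],"rot":[0,0.01,0],"hand":1},{"xyz":[0,0,0.15],"rot":[0,0.015,0],"hand":1},{"xyz":[0,0,0.15],"rot":[0,0.015,0],"hand":1}])

```text
t: 26.1
tool_pos: [0.5165, -0.1057, 0.0873]
tool_rot: [0.748, -0.662, 0.038, 0.033]
contact_force: [1.9, -2.3, 1.2]
finger_gap: 0.0184
finger_force: 60.9
```

```bash
python3 s2.py
```

```text
TCP [ 516.5 -105.7   87.3] axis z grip 91.9 tip pitch 0.100 F [ 1.9 -2.3  1.2] Mtool [ 0.79  1.01 -0.19] t 26.1
```

Call:
move_arm(plan=[{"xyz":[0.05,-0.05,0.1],"rot":[0,0.005,0],"hand":1},{"xyz":[0.05,-0.05,0.15],"rot":[0,0.01,0],"hand":1},{"xyz":[0.05,-0.05,0.15],"rot":[0,0.01,0],"hand":1}])

```text
t: 26.4
tool_pos: [0.5167, -0.106, 0.0854]
tool_rot: [0.748, -0.662, 0.041, 0.037]
contact_force: [1.6, -1.5, -0.3]
finger_gap: 0.0186
finger_force: 60.7
```

```bash
python3 s2.py
```

```text
TCP [ 516.7 -106.    85.4] axis z grip 90.0 tip pitch 0.110 F [ 1.6 -1.5 -0.3] Mtool [ 0.53  0.46 -0.13] t 26.4
```

Call:
move_arm(plan=[{"xyz":[0,0,0.1],"rot":[0,0.005,0],"hand":1},{"xyz":[0,0,0.1],"rot":[0,0.005,0],"hand":1}])

```text
t: 26.6
tool_pos: [0.5169, -0.1061, 0.0846]
tool_rot: [0.747, -0.662, 0.043, 0.038]
contact_force: [2.4, -1.0, -0.3]
finger_gap: 0.0183
finger_force: 60.7
```

```bash
python3 s2.py
```

```text
TCP [ 516.9 -106.1   84.6] axis z grip 89.2 tip pitch 0.115 F [ 2.4 -1.  -0.3] Mtool [ 0.55  0.3  -0.03] t 26.6
```

Call:
move_arm(plan=[{"xyz":[0,-0.05,0.1],"rot":[0,0,0],"hand":1},{"xyz":[0,-0.05,0.1],"rot":[0,0,0],"hand":1}])

```text
t: 26.8
tool_pos: [0.5172, -0.1063, 0.0842]
tool_rot: [0.747, -0.662, 0.043, 0.038]
contact_force: [-1.5, 1.8, 3.1]
finger_gap: 0.0183
finger_force: 61.3
```

```bash
python3 s2.py
```

```text
TCP [ 517.2 -106.3   84.2] axis z grip 88.8 tip pitch 0.114 F [-1.5  1.8  3.1] Mtool [-0.79 -0.28 -0.01] t 26.8
```

Call:
move_arm(plan=[{"xyz":[0,-0.03,0.1],"rot":[0,0,0],"hand":1},{"xyz":[0,-0.03,0.1],"rot":[0,0,0],"hand":1}])

```text
t: 27.0
tool_pos: [0.5175, -0.1063, 0.0839]
tool_rot: [0.747, -0.662, 0.043, 0.038]
contact_force: [-5.7, 3.3, 7.5]
finger_gap: 0.0182
finger_force: 61.8
```

```bash
python3 s2.py
```

```text
TCP [ 517.5 -106.3   83.9] axis z grip 88.5 tip pitch 0.115 F [-5.7  3.3  7.5] Mtool [-1.78 -0.76  0.08] t 27.0
```

Near end is down on its floor: force rises stiffly at about 92 mm, after snapping at about 104. Unload, release and rise.

```bash
python3 - <<'E'
from h import *
p,r=tool(); np.save("axle.npy",np.concatenate([p,r.as_quat()]))
for d in(.031,.148,.155,.1675,.174): print(d,p+r.apply([d,0,-.0046]))
E
```

```text
0.031 [ 0.52112336 -0.13639034  0.09206798]
0.148 [ 0.53513076 -0.25177293  0.10547139]
0.155 [ 0.53596881 -0.25867616  0.1062733 ]
0.1675 [ 0.53746533 -0.27100336  0.10770529]
0.174 [ 0.53824352 -0.27741351  0.10844992]
```

Call:
move_arm(plan=[{"xyz":[0,0.06,-0.15],"rot":[0,0,0],"hand":1},{"xyz":[0,0.06,-0.15],"rot":[0,0,0],"hand":0.6},{"xyz":[0,0.06,-0.15],"rot":[0,0,0],"hand":0.3},{"xyz":[0,0.06,-0.15],"rot":[0,0,0],"hand":0.3},{"xyz":[0,0.06,-0.15],"rot":[0,0,0],"hand":0.3},{"xyz":[0,0.06,-0.15],"rot":[0,0,0],"hand":0.3}])

```text
t: 27.6
tool_pos: [0.5172, -0.1063, 0.0843]
tool_rot: [0.747, -0.662, 0.043, 0.038]
contact_force: [0.1, -0.1, 0.5]
finger_gap: 0.0301
finger_force: 0.0
```

```bash
python3 s2.py; python3 rw.py
```

```text
TCP [ 517.2 -106.3   84.3] axis z grip 88.9 tip pitch 0.114 F [ 0.1 -0.1  0.5] Mtool [ 0.05 -0.34 -0.02] t 27.6
roller_center {'pixel': [258.3, 67.6], 'score': 0.63}
axle_near {'pixel': [258.2, 190.9], 'score': 0.94}
axle_grip {'pixel': [259.2, 250.6], 'score': 0.95}
```

Call:
move_arm(plan=[{"xyz":[0,0,-1],"rot":[0,0,0],"hand":0.3},{"xyz":[0,0,-3],"rot":[0,0,0],"hand":0.3},{"xyz":[0,0,-6],"rot":[0,0,0],"hand":0.3},{"xyz":[0,0,-9],"rot":[0,0,0],"hand":0.3},{"xyz":[0,0,-9.5],"rot":[0,0,0],"hand":1},{"xyz":[0,0,-9.5],"rot":[0,0,0],"hand":1},{"xyz":[0,0,-9.5],"rot":[0,0,0],"hand":1}])

```text
t: 28.55
tool_pos: [0.5156, -0.0954, 0.1782]
tool_rot: [0.747, -0.662, 0.043, 0.038]
contact_force: [0.1, 0.2, 0.6]
finger_gap: 0.0004
finger_force: 0.0
```

```bash
python3 - <<'E'
from h import *
a=np.load("axle.npy");p0=a[:3];r0=R.from_quat(a[3:]);P=vision.camera_params("wrist"); p,r=tool(); vision.grab_frame("wrist"); print(p)
for q,z in(("axle_grip",.089),("axle_near",.092),("axle_far",.105),("axle_tip",.108),("mixer_near",.092),("mixer_far",.094),("mixer",0)):
    for d in vision.landmark_of("wrist",q)[:1]:
        w=atz("wrist",d['pixel'],z,P); print(q,round(d['score'],2),np.round(d['pixel'],1),np.round(w,4),"in axle frame",np.round(r0.inv().apply(w-p0),4))
x=r0.apply([1,0,0]); t=p0+r0.apply([.1675,0,-.0046]); goal([t[0],t[1],.17],np.arctan2(x[1],x[0]),.15)
E
```

```text
[ 0.51555496 -0.09537226  0.17816639]
axle_grip 0.98 [256.2 193.7] [ 0.5181 -0.1068  0.089 ] in axle frame [ 0.0011 -0.0006 -0.005 ]
axle_near 0.93 [256.8 159.7] [ 0.5211 -0.1352  0.092 ] in axle frame [ 0.0298 -0.0001 -0.0047]
axle_far 0.74 [360.8 215.7] [ 0.4333 -0.1019  0.105 ] in axle frame [-0.012   0.0831 -0.0225]
mixer_near 0.59 [254.2 158.3] [ 0.5233 -0.1361  0.092 ] in axle frame [ 0.031  -0.0022 -0.0045]
mixer_far 0.81 [254.6   9.3] [ 0.5365 -0.2491  0.094 ] in axle frame [ 0.1442 -0.0017  0.0065]
mixer 0.85 [210.  102.3] [ 0.5793 -0.1865  0.    ] in axle frame [ 0.0768 -0.0517  0.0933]
xyz cm [17.47 -0.04  2.88] rot [0.    0.035 0.   ]
```

Call:
move_arm(plan=[{"xyz":[4,0,0],"rot":[0,0,0],"hand":1},{"xyz":[8,0,0.5],"rot":[0,0.01,0],"hand":1},{"xyz":[12,0,1.2],"rot":[0,0.02,0],"hand":1},{"xyz":[15.5,0,2],"rot":[0,0.035,0],"hand":1},{"xyz":[17.5,0,2.9],"rot":[0,0.035,0],"hand":1},{"xyz":[17.5,0,2.9],"rot":[0,0.035,0],"hand":1},{"xyz":[17.5,0,2.9],"rot":[0,0.035,0],"hand":1},{"xyz":[17.5,0,2.9],"rot":[0,0.035,0],"hand":1}])

```text
t: 29.75
tool_pos: [0.5375, -0.2708, 0.1706]
tool_rot: [0.747, -0.661, 0.056, 0.049]
contact_force: [-0.6, 0.9, -0.7]
finger_gap: -0.0001
finger_force: 0.0
```

```bash
cat > tip.py <<'E'
from h import *
import sys
a=np.load("axle.npy");p0=a[:3];r0=R.from_quat(a[3:]);P=vision.camera_params("wrist"); p,r=tool(); vision.grab_frame("wrist")
for q,z in(("axle_tip",.108),("axle_far",.105),("mixer_far",.094)):
    for d in vision.landmark_of("wrist",q)[:1]:
        w=atz("wrist",d['pixel'],z,P); print(q,round(d['score'],2),np.round(d['pixel'],1),np.round(w,4),"in axle frame",np.round(r0.inv().apply(w-p0),4))
x=r0.apply([1,0,0]); t=p0+r0.apply([.1675,0,-.0046]); goal([t[0],t[1],float(sys.argv[1])],np.arctan2(x[1],x[0]),.15)
E
python3 tip.py .12; python3 s2.py
```

```text
axle_tip 0.57 [256.3 208.1] [ 0.5395 -0.2782  0.108 ] in axle frame [ 0.1748 -0.0012 -0.0041]
axle_far 0.31 [256.3 310.5] [ 0.5293 -0.1937  0.105 ] in axle frame [ 0.09   -0.0012 -0.0108]
mixer_far 0.98 [256.6 233.7] [ 0.5365 -0.2546  0.094 ] in axle frame [ 0.1496 -0.001   0.0071]
xyz cm [-0.72  0.02  5.01] rot [-0.001  0.     0.001]
TCP [ 537.6 -270.6  170.7] axis z grip 175.3 tip pitch 0.149 F [ 0.4  0.1 -0.8] Mtool [ 0.01 -0.38  0.  ] t 29.95
```

Call:
move_arm(plan=[{"xyz":[-0.2,-0.08,2],"rot":[0,0,0],"hand":1},{"xyz":[-0.4,-0.08,3.5],"rot":[0,0,0],"hand":1},{"xyz":[-0.57,-0.08,4.7],"rot":[0,0,0],"hand":1},{"xyz":[-0.57,-0.08,5.0],"rot":[0,0,0],"hand":1},{"xyz":[-0.57,-0.08,5.0],"rot":[0,0,0],"hand":1}])

```text
t: 30.45
tool_pos: [0.5381, -0.2731, 0.1194]
tool_rot: [0.747, -0.661, 0.056, 0.05]
contact_force: [0.0, -0.0, -0.1]
finger_gap: -0.0002
finger_force: 0.0
```

```bash
python3 s2.py
```

```text
TCP [ 538.1 -273.1  119.4] axis z grip 124.0 tip pitch 0.149 F [ 0.  -0.  -0.1] Mtool [ 0.02 -0.37  0.04] t 30.45
```

Call:
move_arm(plan=[{"xyz":[-0.01,0,0.1],"rot":[0,0,0],"hand":1},{"xyz":[-0.03,0,0.2],"rot":[0,0,0],"hand":1},{"xyz":[-0.04,0,0.3],"rot":[0,0,0],"hand":1},{"xyz":[-0.04,0,0.3],"rot":[0,0,0],"hand":1}])

```text
t: 30.85
tool_pos: [0.5384, -0.2731, 0.1169]
tool_rot: [0.746, -0.661, 0.056, 0.049]
contact_force: [0.1, 0.5, 0.1]
finger_gap: 0.0002
finger_force: 0.0
```

```bash
python3 s2.py
```

```text
TCP [ 538.4 -273.1  116.9] axis z grip 121.5 tip pitch 0.149 F [0.1 0.5 0.1] Mtool [-0.01 -0.41 -0.01] t 30.85
```

Call:
move_arm(plan=[{"xyz":[-0.02,0,0.1],"rot":[0,0,0],"hand":1},{"xyz":[-0.03,0,0.2],"rot":[0,0,0],"hand":1},{"xyz":[-0.03,0,0.2],"rot":[0,0,0],"hand":1}])

```text
t: 31.15
tool_pos: [0.5386, -0.2732, 0.1156]
tool_rot: [0.746, -0.661, 0.057, 0.049]
contact_force: [-1.7, 0.7, 3.4]
finger_gap: -0.0
finger_force: 1.7
```

```bash
python3 s2.py
```

```text
TCP [ 538.6 -273.2  115.6] axis z grip 120.2 tip pitch 0.150 F [-1.7  0.7  3.4] Mtool [-0.2  -0.49 -0.  ] t 31.15
```

Call:
move_arm(plan=[{"xyz":[-0.02,0,0.1],"rot":[0,0,0],"hand":1},{"xyz":[-0.03,0,0.15],"rot":[0,0,0],"hand":1},{"xyz":[-0.03,0,0.15],"rot":[0,0,0],"hand":1}])

```text
t: 31.45
tool_pos: [0.5388, -0.2733, 0.1152]
tool_rot: [0.746, -0.661, 0.057, 0.049]
contact_force: [-2.0, 2.2, 7.9]
finger_gap: -0.0002
finger_force: 4.2
```

```bash
python3 s2.py
```

```text
TCP [ 538.8 -273.3  115.2] axis z grip 119.8 tip pitch 0.151 F [-2.   2.2  7.9] Mtool [-0.78 -0.84  0.03] t 31.45
```

Call:
move_arm(plan=[{"xyz":[-0.02,0.03,0.1],"rot":[0,0,0],"hand":1},{"xyz":[-0.03,0.05,0.15],"rot":[0,0,0],"hand":1},{"xyz":[-0.03,0.05,0.15],"rot":[0,0,0],"hand":1}])

```text
t: 31.75
tool_pos: [0.5388, -0.2736, 0.1141]
tool_rot: [0.746, -0.661, 0.058, 0.049]
contact_force: [-0.9, 0.7, 7.6]
finger_gap: 0.0
finger_force: 4.1
```

```bash
python3 s2.py
```

```text
TCP [ 538.8 -273.6  114.1] axis z grip 118.7 tip pitch 0.151 F [-0.9  0.7  7.6] Mtool [-0.27 -0.32 -0.01] t 31.75
```

Call:
move_arm(plan=[{"xyz":[-0.01,0.02,0.05],"rot":[0,0,0],"hand":1},{"xyz":[-0.02,0.04,0.1],"rot":[0,0,0],"hand":1},{"xyz":[-0.02,0.04,0.1],"rot":[0,0,0],"hand":1}])

```text
t: 32.05
tool_pos: [0.5388, -0.2737, 0.1139]
tool_rot: [0.747, -0.661, 0.059, 0.049]
contact_force: [-1.6, 2.2, 11.5]
finger_gap: 0.0001
finger_force: 5.4
```

```bash
python3 s2.py
```

```text
TCP [ 538.8 -273.7  113.9] axis z grip 118.5 tip pitch 0.152 F [-1.6  2.2 11.5] Mtool [-0.31 -0.44 -0.01] t 32.05
```

Call:
move_arm(plan=[{"xyz":[-0.01,0.02,0.05],"rot":[0,0,0],"hand":1},{"xyz":[-0.02,0.02,0.1],"rot":[0,0,0],"hand":1},{"xyz":[-0.02,0.02,0.1],"rot":[0,0,0],"hand":1}])

```text
t: 32.35
tool_pos: [0.5388, -0.2738, 0.1133]
tool_rot: [0.746, -0.661, 0.059, 0.049]
contact_force: [-1.2, 1.6, 11.5]
finger_gap: 0.0001
finger_force: 5.9
```

```bash
python3 s2.py
```

```text
TCP [ 538.8 -273.8  113.3] axis z grip 117.9 tip pitch 0.152 F [-1.2  1.6 11.5] Mtool [-0.25 -0.5   0.  ] t 32.35
```

Call:
move_arm(plan=[{"xyz":[-0.01,0,0.05],"rot":[0,0,0],"hand":1},{"xyz":[-0.01,0,0.08],"rot":[0,0,0],"hand":1},{"xyz":[-0.01,0,0.08],"rot":[0,0,0],"hand":1}])

```text
t: 32.65
tool_pos: [0.5389, -0.2738, 0.1126]
tool_rot: [0.746, -0.661, 0.059, 0.049]
contact_force: [-1.2, 2.0, 12.4]
finger_gap: 0.0002
finger_force: 6.0
```

```bash
python3 s2.py
```

```text
TCP [ 538.9 -273.8  112.6] axis z grip 117.2 tip pitch 0.153 F [-1.2  2.  12.4] Mtool [-0.27 -0.33  0.  ] t 32.65
```

Call:
move_arm(plan=[{"xyz":[-0.01,0,0.07],"rot":[0,0,0],"hand":1},{"xyz":[-0.02,0,0.14],"rot":[0,0,0],"hand":1},{"xyz":[-0.02,0,0.14],"rot":[0,0,0],"hand":1}])

```text
t: 32.95
tool_pos: [0.5387, -0.2739, 0.1106]
tool_rot: [0.746, -0.661, 0.059, 0.049]
contact_force: [0.2, 0.7, 9.1]
finger_gap: -0.0002
finger_force: 4.7
```

```bash
python3 s2.py
```

```text
TCP [ 538.7 -273.9  110.6] axis z grip 115.2 tip pitch 0.152 F [0.2 0.7 9.1] Mtool [-0.06  0.16 -0.  ] t 32.95
```

Call:
move_arm(plan=[{"xyz":[-0.01,0,0.07],"rot":[0,0,0],"hand":1},{"xyz":[-0.02,0,0.14],"rot":[0,0,0],"hand":1},{"xyz":[-0.02,0,0.14],"rot":[0,0,0],"hand":1}])

```text
t: 33.25
tool_pos: [0.5381, -0.2739, 0.1077]
tool_rot: [0.746, -0.661, 0.058, 0.049]
contact_force: [1.1, -1.7, 4.7]
finger_gap: -0.0001
finger_force: 2.3
```

```bash
python3 s2.py
```

```text
TCP [ 538.1 -273.9  107.7] axis z grip 112.3 tip pitch 0.151 F [ 1.1 -1.7  4.7] Mtool [0.24 0.75 0.06] t 33.25
```

Call:
move_arm(plan=[{"xyz":[-0.01,0,0.1],"rot":[0,0,0],"hand":1},{"xyz":[-0.02,0,0.2],"rot":[0,0,0],"hand":1},{"xyz":[-0.02,0,0.2],"rot":[0,0,0],"hand":1}])

```text
t: 33.55
tool_pos: [0.5365, -0.2727, 0.1026]
tool_rot: [0.746, -0.661, 0.055, 0.05]
contact_force: [-0.5, -0.4, 0.4]
finger_gap: -0.0002
finger_force: 0.4
```

```bash
python3 s2.py
```

```text
TCP [ 536.5 -272.7  102.6] axis z grip 107.2 tip pitch 0.148 F [-0.5 -0.4  0.4] Mtool [ 0.02 -0.28 -0.  ] t 33.55
```

Call:
move_arm(plan=[{"xyz":[-0.01,0,0.06],"rot":[0,0,0],"hand":1},{"xyz":[-0.02,0,0.12],"rot":[0,0,0],"hand":1},{"xyz":[-0.02,0,0.12],"rot":[0,0,0],"hand":1}])

```text
t: 33.85
tool_pos: [0.5371, -0.2729, 0.1026]
tool_rot: [0.747, -0.661, 0.056, 0.049]
contact_force: [-1.2, 0.7, 0.8]
finger_gap: -0.0002
finger_force: 0.5
```

```bash
python3 s2.py
```

```text
TCP [ 537.1 -272.9  102.6] axis z grip 107.2 tip pitch 0.149 F [-1.2  0.7  0.8] Mtool [-0.05 -0.6  -0.01] t 33.85
```

Call:
move_arm(plan=[{"xyz":[-0.01,0.03,0.1],"rot":[0,0,0],"hand":1},{"xyz":[-0.02,0.03,0.15],"rot":[0,0,0],"hand":1},{"xyz":[-0.02,0.03,0.15],"rot":[0,0,0],"hand":1}])

```text
t: 34.15
tool_pos: [0.5373, -0.2731, 0.1021]
tool_rot: [0.747, -0.661, 0.057, 0.049]
contact_force: [-0.5, 3.5, 3.8]
finger_gap: 0.0001
finger_force: 2.4
```

```bash
python3 s2.py
```

```text
TCP [ 537.3 -273.1  102.1] axis z grip 106.7 tip pitch 0.149 F [-0.5  3.5  3.8] Mtool [-0.13 -1.14 -0.04] t 34.15
```

Call:
move_arm(plan=[{"xyz":[-0.01,0.03,0.1],"rot":[0,0,0],"hand":1},{"xyz":[-0.02,0.03,0.15],"rot":[0,0,0],"hand":1},{"xyz":[-0.02,0.03,0.15],"rot":[0,0,0],"hand":1}])

```text
t: 34.45
tool_pos: [0.5376, -0.2732, 0.1018]
tool_rot: [0.747, -0.661, 0.057, 0.049]
contact_force: [-2.6, 4.9, 9.0]
finger_gap: 0.0001
finger_force: 4.4
```

```bash
python3 s2.py
```

```text
TCP [ 537.6 -273.2  101.8] axis z grip 106.4 tip pitch 0.150 F [-2.6  4.9  9. ] Mtool [-0.28 -1.61 -0.01] t 34.45
```

Far end has snapped in and stands hard on its floor. Rise and check the near end once more.

Call:
move_arm(plan=[{"xyz":[0,0,-0.5],"rot":[0,0,0],"hand":1},{"xyz":[0,0,-3],"rot":[0,0,0],"hand":1},{"xyz":[0,0,-6],"rot":[0,0,0],"hand":1},{"xyz":[0,0,-7],"rot":[0,0,0],"hand":1},{"xyz":[0,0,-7],"rot":[0,0,0],"hand":1}])

```text
t: 34.95
tool_pos: [0.536, -0.2629, 0.1705]
tool_rot: [0.746, -0.661, 0.057, 0.049]
contact_force: [-0.5, 0.0, -0.3]
finger_gap: -0.0003
finger_force: 0.0
```

```bash
cat > g.py <<'E'
from h import *
import sys
P=vision.camera_params("wrist"); p,r=tool(); vision.grab_frame("wrist"); a=np.load("axle.npy");r0=R.from_quat(a[3:])
for q,z in(("axle_grip",.0915),("axle_near",.092),("axle_seat",.093),("axle_far",.0945),("axle_tip",.0945),("mixer_near",.092),("mixer_far",.0945),("mixer",0)):
    for d in vision.landmark_of("wrist",q)[:1]: print(q,round(d['score'],2),np.round(d['pixel'],1),np.round(atz("wrist",d['pixel'],z,P),4))
x=r0.apply([1,0,0]);yaw=np.arctan2(x[1],x[0]); t=a[:2]+.002*np.array([np.cos(yaw),np.sin(yaw)]); goal([t[0],t[1],float(sys.argv[1])],yaw,-.06)
E
python3 g.py .16
```

```text
axle_far 0.93 [251.8 227.5] [ 0.5396 -0.2516  0.0945]
axle_tip 0.55 [255.  193.9] [ 0.5404 -0.2791  0.0945]
mixer_far 0.89 [254.7 229.2] [ 0.5372 -0.2504  0.0945]
mixer 0.68 [214.  259.9] [ 0.578  -0.1831  0.    ]
xyz cm [-15.51  -0.14  -1.49] rot [ 0.001 -0.21   0.   ]
```

Call:
move_arm(plan=[{"xyz":[-3,0,-1.5],"rot":[0,0,0],"hand":1},{"xyz":[-7,0,-1.5],"rot":[0,-0.05,0],"hand":1},{"xyz":[-11,0,-1.5],"rot":[0,-0.15,0],"hand":1},{"xyz":[-14,-0.1,-1.5],"rot":[0,-0.21,0],"hand":1},{"xyz":[-15.5,-0.14,-1.5],"rot":[0,-0.21,0],"hand":1},{"xyz":[-15.5,-0.14,-1.5],"rot":[0,-0.21,0],"hand":1},{"xyz":[-15.5,-0.14,-1.5],"rot":[0,-0.21,0],"hand":1},{"xyz":[-15.5,-0.14,-1.5],"rot":[0,-0.21,0],"hand":1}])

```text
t: 36.2
tool_pos: [0.5179, -0.109, 0.1607]
tool_rot: [0.748, -0.663, -0.022, -0.02]
contact_force: [0.5, -0.4, 1.2]
finger_gap: 0.0002
finger_force: 0.0
```

```bash
python3 g.py .108; python3 s2.py
```

```text
axle_grip 0.74 [259.2 203.5] [ 0.5163 -0.1046  0.0915]
axle_near 0.82 [257.1 163.7] [ 0.5217 -0.1358  0.092 ]
mixer_near 0.64 [256.  162.8] [ 0.5226 -0.1363  0.092 ]
mixer 0.91 [204.5  86.3] [ 0.5796 -0.1844  0.    ]
xyz cm [0.3  0.03 5.27] rot [-0.  0.  0.]
TCP [ 518.  -108.5  160.8] axis z grip 165.4 tip pitch -0.060 F [-0.4 -0.3  0.5] Mtool [-0.01  0.18 -0.02] t 36.65
```

Call:
move_arm(plan=[{"xyz":[0.2,0.03,2],"rot":[0,0,0],"hand":1},{"xyz":[0.3,0.03,4],"rot":[0,0,0],"hand":1},{"xyz":[0.3,0.03,5.2],"rot":[0,0,0],"hand":1},{"xyz":[0.3,0.03,5.4],"rot":[0,0,0],"hand":1},{"xyz":[0.3,0.03,5.5],"rot":[0,0,0],"hand":1},{"xyz":[0.3,0.03,5.5],"rot":[0,0,0],"hand":1}])

```text
t: 37.25
tool_pos: [0.5182, -0.1082, 0.1067]
tool_rot: [0.748, -0.663, -0.022, -0.02]
contact_force: [-0.4, 0.8, -0.4]
finger_gap: -0.0001
finger_force: 0.0
```

```bash
python3 s2.py
```

```text
TCP [ 518.2 -108.2  106.7] axis z grip 111.3 tip pitch -0.060 F [-0.4  0.8 -0.4] Mtool [0.02 0.14 0.01] t 37.25
```

Call:
move_arm(plan=[{"xyz":[0,0,0.1],"rot":[0,0,0],"hand":1},{"xyz":[0,0,0.2],"rot":[0,0,0],"hand":1},{"xyz":[0,0,0.2],"rot":[0,0,0],"hand":1}])

```text
t: 37.55
tool_pos: [0.5177, -0.1079, 0.1038]
tool_rot: [0.748, -0.663, -0.022, -0.02]
contact_force: [0.2, -0.9, -1.1]
finger_gap: -0.0001
finger_force: 0.0
```

```bash
python3 s2.py
```

```text
TCP [ 517.7 -107.9  103.8] axis z grip 108.4 tip pitch -0.060 F [ 0.2 -0.9 -1.1] Mtool [-0.02  0.22  0.02] t 37.55
```

Call:
move_arm(plan=[{"xyz":[0,0,0.1],"rot":[0,0,0],"hand":1},{"xyz":[0,0,0.15],"rot":[0,0,0],"hand":1},{"xyz":[0,0,0.15],"rot":[0,0,0],"hand":1}])

```text
t: 37.85
tool_pos: [0.518, -0.1079, 0.1027]
tool_rot: [0.748, -0.663, -0.022, -0.02]
contact_force: [0.4, -0.9, 1.8]
finger_gap: 0.0001
finger_force: 1.0
```

```bash
python3 s2.py
```

```text
TCP [ 518.  -107.9  102.7] axis z grip 107.3 tip pitch -0.060 F [ 0.4 -0.9  1.8] Mtool [0.23 0.12 0.05] t 37.85
```

Call:
move_arm(plan=[{"xyz":[0,0,0.1],"rot":[0,0,0],"hand":1},{"xyz":[0,0,0.1],"rot":[0,0,0],"hand":1}])

```text
t: 38.05
tool_pos: [0.5184, -0.1078, 0.1023]
tool_rot: [0.748, -0.663, -0.021, -0.021]
contact_force: [0.7, 0.1, 5.4]
finger_gap: -0.0002
finger_force: 2.5
```

```bash
python3 s2.py
```

```text
TCP [ 518.4 -107.8  102.3] axis z grip 106.9 tip pitch -0.060 F [0.7 0.1 5.4] Mtool [ 0.32 -0.05  0.  ] t 38.05
```

Call:
move_arm(plan=[{"xyz":[0,0,0.1],"rot":[0,0,0],"hand":1},{"xyz":[0,0,0.1],"rot":[0,0,0],"hand":1}])

```text
t: 38.25
tool_pos: [0.5188, -0.1078, 0.1021]
tool_rot: [0.748, -0.663, -0.021, -0.021]
contact_force: [0.7, 1.4, 8.3]
finger_gap: -0.0003
finger_force: 3.9
```

Call:
move_arm(plan=[{"xyz":[0,0,-0.5],"rot":[0,0,0],"hand":1},{"xyz":[0,0,-3],"rot":[0,0,0],"hand":1},{"xyz":[0,0,-7],"rot":[0,0,0],"hand":1},{"xyz":[0,0,-11],"rot":[0,0,0],"hand":1},{"xyz":[0,0,-12],"rot":[0,0,0],"hand":1},{"xyz":[0,0,-12],"rot":[0,0,0],"hand":1},{"xyz":[0,0,-12],"rot":[0,0,0],"hand":1}])

```text
t: 38.95
tool_pos: [0.5179, -0.1146, 0.2183]
tool_rot: [0.748, -0.663, -0.024, -0.02]
contact_force: [0.2, 1.0, -1.4]
finger_gap: 0.0002
finger_force: 0.0
```

```bash
python3 g.py .2; python3 s2.py
```

```text
axle_grip 0.81 [256.5 186.3] [ 0.5176 -0.1045  0.0915]
axle_near 0.59 [259.1 153.6] [ 0.5191 -0.1367  0.092 ]
axle_seat 0.16 [256.9  92.4] [ 0.5276 -0.1903  0.093 ]
axle_far 0.84 [252.9  11.9] [ 0.5384 -0.2524  0.0945]
axle_tip 0.64 [253.3  13.8] [ 0.5379 -0.251   0.0945]
mixer_near 0.58 [255.6 152.2] [ 0.5224 -0.1376  0.092 ]
mixer_far 0.64 [255.   12.5] [ 0.5366 -0.2521  0.0945]
mixer 0.82 [210.1  87.6] [ 0.5824 -0.1884  0.    ]
xyz cm [-0.54 -0.01  2.  ] rot [0. 0. 0.]
TCP [ 518.4 -114.9  219.7] axis z grip 224.3 tip pitch -0.060 F [-0.9  0.1 -0.1] Mtool [-0.02  0.16 -0.01] t 39.4
```

Both axle points now match their bearings. Handing in.

```bash
python3 -c "
from plant import job
print(job.close_job())"
```

```text
the job is handed in; nothing more can be done
None
```

The roller is back in the front station, against the axle's collar, with both axle ends pressed onto their bearing floors and the grip on the +y side; I handed the job in at about 39 s, and no reading passed about 16 N.

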